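Weigh the tins together and shelve them

TASK

Zero the empty kitchen scale by tilting its spring-centred lever over to the left (as seen from the robot) for about a second and letting it spring back; then stand all the food tins on the pan together and tilt the lever over to the right for about a second, letting it spring back again, to store their total weight. After that, put every tin away standing upright on the narrow raised shelf between its two rails, and leave the other things on the worktop where they are.

Things in the scene. Friction and masses are not known exactly. Their poses are not given: they have to be found in the camera images.
- tin_a: food tin with paper label, upright cylinder 57 mm across and 72 mm tall, 0.14 to 0.28 kg; origin at the centre of its underside, z up along its axis. It may be absent at a start (then None)
- tin_b: food tin with paper label, upright cylinder 57 mm across and 72 mm tall, 0.14 to 0.28 kg; origin at the centre of its underside, z up along its axis. It may be absent at a start (then None)
- tin_c: food tin with paper label, upright cylinder 57 mm across and 72 mm tall, 0.14 to 0.28 kg; origin at the centre of its underside, z up along its axis. It may be absent at a start (then None)
- tin_d: food tin with paper label, upright cylinder 57 mm across and 72 mm tall, 0.14 to 0.28 kg; origin at the centre of its underside, z up along its axis. It may be absent at a start (then None)
- pan (a point): centre of the top face of the scale's flat steel pan, 36 mm above the worktop; the pan is 124 mm (x) by 260 mm (y) with no rim. Axes turn with the scale: x away from the robot, y to the left, z up. The scale (200 x 250 mm, white) is fixed to the worktop; its lever panel is the strip nearest the robot, 24 mm high
- lever_tip (a point): top end of the scale's jog lever: a black grip 15 mm across and 30 mm long on a thin steel stem, standing upright 105 mm in front of the pan's centre (along the scale's -x). Pivot 22 mm above the worktop, this point 72 mm above the pivot (94 mm above the worktop when upright); the grip spans 42 to 72 mm above the pivot
- jog_lever (a joint): lever angle in rad about the scale's x axis: 0 upright, negative tilted left (scale's +y), positive tilted right (scale's -y), stops at -0.5 and 0.5. A spring of 0.3 N m/rad returns it to 0 (2 to 3 N at the grip holds it over); it counts as tilted beyond 0.35
- deck (a point): centre of the top face of the narrow tin shelf's wooden deck, 45 mm above the worktop; x across the shelf, y along it, z up. The deck is 76 mm wide (x) and 280 mm long (y), with a steel rail along the front and the back edge that stands 15 mm above the deck, and wooden end cheeks that stand 23 mm above it. Room for three tins in a row; fixed to the worktop
- tumbler: bystander: clear drinking glass, 81 mm across, 93 mm tall, among the tins; origin under its centre
- salt_shaker: bystander: salt shaker, 44 mm across, 90 mm tall, among the tins; origin under its centre
- white_cup: bystander: small white cup, 62 mm across without its handle, 55 mm tall, to the left of the scale; origin under its centre
There are look-alikes about, which are no part of the job. What is shaped like the tin_d but pink is not meant. What is shaped like the tin_c but blue is not meant.

How it is judged:
By the outcome, as a careful person would: the job done as asked, in the order asked, and still so for the second after the job is handed in, with the robot touching nothing.
Of tin_a, tin_b, tin_c, tin_d only 2 to 3 are there at a start; the rules pass over those that are not, and their reading is None.
At some moment in a run one of tin_a, tin_b, tin_c, tin_d may be knocked a few centimetres aside while the robot is not near it.
Once in a run the grip may slacken for a moment while it holds something.
It also fails if it takes over 210 s, if anything falls off the work surface, if the arm or the gripper's body presses on something with over 40 N, if the wrist force passes 120 N, or if a joint passes its speed limit or range.

ROBOT

A 6-joint arm with a two-finger parallel gripper is mounted at the origin on a cart in front of the work surface, level with it; the furniture and walls round the work are solid. World frame = base frame: x ahead of the robot, y to its left, z up, the work surface at z = 0. Lengths are in m, angles in degrees, forces in N, time in s.
With the tool pointing down it reaches from about 0.3 to 0.775 m from the base axis. Payload 14.6 kg.
Tool frame: the origin (TCP) lies midway between the tips of the shut fingers; the grasp point (between the pads) lies 19 mm behind it; z points along the fingers, y is the direction in which the jaws open and shut (so a half turn about z gives the same grasp; the last joint's range is limited). The gripper opens to 94 mm and grips with 3 to 60 N. Pads are 16 mm wide; open, the fingers measure 119 mm over their backs; the gripper's body (75 mm by 177 mm) begins 78 mm behind the grasp point.
Start: joints at [71.07, 17.183, 87.147, -0, 75.671, -3.816], TCP at [0.143, 0.531, 0.205] pointing down, gripper open.
Joint ranges: [-173.82, 173.82], [-45.26, 126.66], [13.44, 144.39], [-59.66, 239.66], [0, 175.72], [-146.38, 146.38]. Speed limits (degrees/s): [127.2, 127.2, 147.25, 180, 180, 180].

INTERFACE

Orientations are given as [roll, pitch, yaw] about the fixed x, y, z axes, in that order (R = Rz(yaw) Ry(pitch) Rx(roll)).
In Python, from rig import * gives the robot as it stands.
- The arm moves only by the tool jog_arm, never from a script. Its argument "targets" is a list of rows, each an object with "translation": the shift along the world's x, y, z as a fraction of full scale, a list of three; "dr": the turn, a rotation vector about the world's x, y, z as a fraction of full scale, a list of three; "jaw": the opening, from -1 (shut) to 1 (fully open). In form: [{"translation": [dx, dy, dz], "dr": [rx, ry, rz], "jaw": jaw}, ...]. A call has 1 to 5 rows; each row is the pose to reach, as a shift and turn from the pose commanded when the call began, turning the shorter way round; what a row does not reach only later rows make up. Full scale, the value 1, is 0.15 m for a shift and 2 pi rad for a turn. A row lasts 1/10 s, in which the tool goes at most 50 mm and 8.59 degrees, less where a joint would pass 70% of its speed; a pose out of reach is approached as far as the arm can. A call with a number of a shift or a turn outside -1 to 1 is refused whole. A call with a gripper value outside its range is refused whole. The fingers move at their own pace and stop on an object; "force" is the grip in N (left out, the last holds). Time passes only in rows, so rows that repeat a pose let the fingers close. It gives the time, the measured TCP pose, the force and the opening at its end, in the units of the state.
- sense(): the state, without advancing time (a new reading comes with each control period).
- snapshot(name): name is "side" or "top" or "wrist"; returns the picture (384x512x3 uint8, red, green, blue); there is no depth.
- camera_params(name): a dict with "camera_matrix" (3x3 intrinsics, pixels), "distortion" ([k1, k2, p1, p2, k3] as OpenCV has them; the pictures are not rectified), "extrinsics" (4x4, takes a point from world to camera coordinates); the wrist camera has in their place "hand_eye" (4x4, takes a point from camera to tool coordinates, whose origin is the TCP and whose axes are the flange's). Camera axes: x right, y down, z forward; pixel columns grow to the right and rows downward; lengths in m; the calibration is good to about 2 mm. A picture is of the moment at which its call begins: read the wrist's pose just before it. camera_params takes no time and is no camera call.
- hand_in(): hands the job in, once; it reports no verdict.
The state is a dict: "time": time; "q": joint angles; "qd": joint speeds; "joint_torque": joint torques, N m; "position": TCP position; "tool_rot": TCP orientation; "force": force on the tool from outside, world axes, zero at the start; "torque": the same for the moment, N m; "grip_width": opening from 0.0 (shut) to 1.0 (fully open).
Only numpy, scipy, OpenCV 4.12 (cv2) and the standard library are available. Lean on these libraries where they do the work, as an engineer would, in place of code of your own. Each camera call takes 0.05 s, during which the arm holds its last target. There are 200 camera calls.

## Working session

There is one attempt and no reset: what is moved stays moved. The work goes in short steps, Python scripts to look and compute and a tool call to move; the robot and the scene stay as the last step left them, time stands still between calls to the robot, and variables do not carry over. Pictures are saved under pics/ and viewed, about 12 in all and at most 16, crops included, and the job is handed in when it is done.

Besides the shell and the picture viewer there is one more tool, called after "Emit:" by a JSON object that holds its "op" and its "data". jog_arm: Moves the arm, as the interface text tells. Its arguments: {"type":"object","properties":{"targets":{"type":"array"},"force":{"type":"number"}},"required":["targets"]}

```bash
mkdir -p pics; ls; python3 - <<'E'
from rig import *
import cv2,numpy as np
s=sense();print(s)
ims=[]
for n in("top","side"):
    p=camera_params(n);print(n,p)
    im=snapshot(n);cv2.imwrite(f"pics/{n}0.png",cv2.cvtColor(im,cv2.COLOR_RGB2BGR))
print(camera_params("wrist"))
E
```

```text
pics
{'time': 0.0, 'q': array([ 7.10686513e+01,  1.72144545e+01,  8.71799961e+01,  5.65725343e-04,
        7.56676573e+01, -3.81774499e+00]), 'qd': array([ 0.02164357,  0.03691771, -0.02525236, -0.00446545,  0.0427835 ,
       -0.07354437]), 'joint_torque': array([ 2.01685027e-03, -5.31807876e+01, -3.52742279e+01,  7.09387986e-02,
        2.43975897e-02, -8.23350570e-05]), 'position': array([0.14334043, 0.53073632, 0.2048998 ]), 'tool_rot': array([-1.79938066e+02, -4.68206901e-03,  1.64886253e+02]), 'force': array([-0.33189416, -0.94162147, -0.25113703]), 'torque': array([-0.00781484, -0.01670313, -0.03054616]), 'grip_width': 1.001090267531774}
top {'camera_matrix': array([[364.41922196,   0.        , 253.60249743],
       [  0.        , 364.41922196, 189.44429391],
       [  0.        ,   0.        ,   1.        ]]), 'distortion': array([-0.09699515,  0.        ,  0.        ,  0.        ,  0.        ]), 'extrinsics': array([[-5.62946608e-02, -9.98413688e-01, -1.00963708e-03,
         5.44144199e-02],
       [-9.78182558e-01,  5.53564338e-02, -2.00236231e-01,
         4.71635949e-01]
[... 614 characters left out ...]
4206543,  1.13453002],
       [ 0.        ,  0.        ,  0.        ,  1.        ]])}
{'camera_matrix': array([[308.59990371,   0.        , 260.18075719],
       [  0.        , 308.59990371, 196.01602944],
       [  0.        ,   0.        ,   1.        ]]), 'distortion': array([-0.00701018,  0.        ,  0.        ,  0.        ,  0.        ]), 'hand_eye': array([[-2.98382355e-04, -9.73859175e-01, -2.27152411e-01,
         6.43849420e-02],
       [ 9.99999955e-01, -2.87199949e-04, -8.22797192e-05,
         2.49251529e-03],
       [ 1.48906986e-05, -2.27152426e-01,  9.73859217e-01,
        -1.78409114e-01],
       [ 0.00000000e+00,  0.00000000e+00,  0.00000000e+00,
         1.00000000e+00]])}
```

View pics/top0.png

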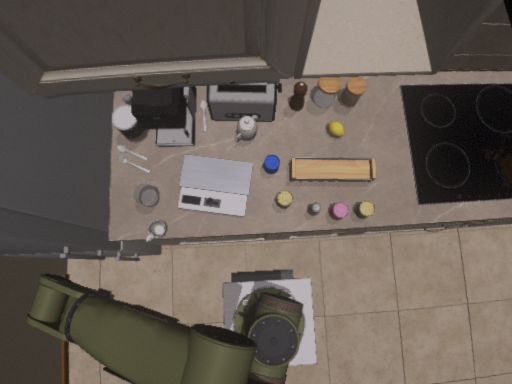

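View pics/side0.png

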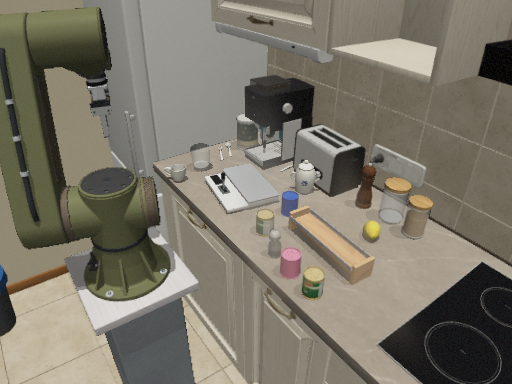

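```bash
cat > h.py <<'E'
from rig import *
import cv2,numpy as np
from scipy.spatial.transform import Rotation as Ro
def cam(n,s=None):
    p=camera_params(n);K,D=p["camera_matrix"],p["distortion"]
    if n=="wrist":
        s=s or sense();T=np.eye(4);T[:3,:3]=Ro.from_euler("xyz",s["tool_rot"],degrees=True).as_matrix();T[:3,3]=s["position"]
        E=np.linalg.inv(T@p["hand_eye"])
    else:E=p["extrinsics"]
    return K,D,E
def ray(c,uv,z):
    K,D,E=c;u=cv2.undistortPoints(np.array([[uv]],float),K,D)[0,0]
    d=E[:3,:3].T@[u[0],u[1],1];o=-E[:3,:3].T@E[:3,3]
    return o+d*(z-o[2])/d[2]
def proj(c,P):
    K,D,E=c;return cv2.projectPoints(np.array([P],float),cv2.Rodrigues(E[:3,:3])[0],E[:3,3],K,D)[0][0,0]
def shot(n,f):
    s=sense();im=cv2.cvtColor(snapshot(n),cv2.COLOR_RGB2BGR);cv2.imwrite(f"pics/{f}.png",im);return im,cam(n,s)
E
python3 - <<'E'
from h import *
im=cv2.imread("pics/top0.png")[140:245,105:385]
cv2.imwrite("pics/c0.png",cv2.resize(im,(784,294),interpolation=cv2.INTER_CUBIC))
t=cam("top")
for n,uv,z in[("tinL",(285,197),.072),("tinR",(367,207),.072),("blue",(272,161),.072),("pink",(340,208),.072),("shk",(315,208),.05),("lever",(212,203),.09),("panTL",(184,158),.036),("panTR",(252,162),.036),("panBL",(180,189),.036),("panBR",(248,194),.036),("sBL",(179,207),.024),("sBR",(244,215),.024),
 ("dL",(292,169),.06),("dR",(374,169),.06),("tumb",(148,196),.05),("cup",(159,229),.03)]:print(n,ray(t,uv,z).round(3))
E
```

```text
tinL [ 0.435 -0.081  0.072]
tinR [ 0.383 -0.37   0.072]
blue [ 0.57  -0.044  0.072]
pink [ 0.385 -0.273  0.072]
shk [ 0.393 -0.188  0.05 ]
lever [0.425 0.175 0.09 ]
panTL [0.611 0.28  0.036]
panTR [0.581 0.028 0.036]
panBL [0.493 0.297 0.036]
panBR [0.461 0.049 0.036]
sBL [0.429 0.304 0.024]
sBR [0.386 0.068 0.024]
dL [ 0.539 -0.116  0.06 ]
dR [ 0.523 -0.417  0.06 ]
tumb [0.471 0.412 0.05 ]
cup [0.351 0.378 0.03 ]
```

View pics/c0.png

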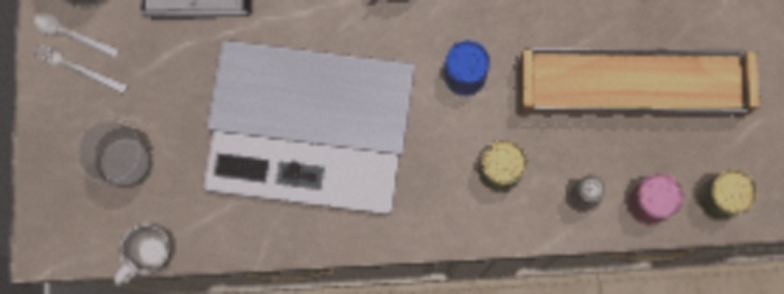

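Candidates in the top view: cream-lidded tins at (285,199) and (367,209) are wanted. The blue (272,164) and pink (340,211) cylinders are look-alikes, and the salt shaker at (315,208), tumbler at (148,196) and cup at (159,229) are bystanders. The close crop agrees: two tins. The lever is near (212,203), so I'm moving above it.

Emit:
{"op": "jog_arm", "data": {"targets": [{"translation":[0.08,-0.1,0],"dr":[0,0,0.004],"jaw":0.28},{"translation":[0.22,-0.27,0],"dr":[0,0,0.012],"jaw":0.28},{"translation":[0.36,-0.44,0],"dr":[0,0,0.0217],"jaw":0.28},{"translation":[0.5,-0.62,0],"dr":[0,0,0.0217],"jaw":0.28},{"translation":[0.64,-0.79,0],"dr":[0,0,0.0217],"jaw":0.28}]}}

```text
time: 0.6
position: [0.2399, 0.4112, 0.2052]
tool_rot: [-180.0, -0.0, 172.7]
force: [0.3, 1.4, -1.1]
grip_width: 0.647
```

Emit:
{"op": "jog_arm", "data": {"targets": [{"translation":[0.14,-0.17,0],"dr":[0,0,0],"jaw":0.28},{"translation":[0.28,-0.34,0],"dr":[0,0,0],"jaw":0.28},{"translation":[0.42,-0.51,0],"dr":[0,0,0],"jaw":0.28},{"translation":[0.56,-0.68,0],"dr":[0,0,0],"jaw":0.28},{"translation":[0.64,-0.79,0],"dr":[0,0,0],"jaw":0.28}]}}

```text
time: 1.1
position: [0.3364, 0.2924, 0.2053]
tool_rot: [-180.0, -0.0, 172.6]
force: [1.1, 0.0, -0.7]
grip_width: 0.644
```

Emit:
{"op": "jog_arm", "data": {"targets": [{"translation":[0.14,-0.17,0],"dr":[0,0,0],"jaw":0.28},{"translation":[0.28,-0.34,0],"dr":[0,0,0],"jaw":0.28},{"translation":[0.42,-0.51,0],"dr":[0,0,0],"jaw":0.28},{"translation":[0.54,-0.66,0],"dr":[0,0,0],"jaw":0.28},{"translation":[0.6,-0.75,0],"dr":[0,0,0],"jaw":0.28}]}}

```text
time: 1.6
position: [0.4263, 0.1799, 0.2052]
tool_rot: [-180.0, -0.0, 172.6]
force: [0.1, -0.1, 0.1]
grip_width: 0.638
```

```bash
python3 - <<'E'
from h import *
s=sense();print(s["time"],s["position"],s["tool_rot"],s["grip_width"],s["force"])
im,c=shot("wrist","w1")
print(proj(c,(.432,.177,.094)))
E
```

```text
1.6 [0.42631407 0.17986964 0.20516418] [-1.79978138e+02 -2.47281300e-02  1.72618880e+02] 0.6378741614822764 [ 0.08070794 -0.12034592  0.05346534]
[255.64350113 198.61353188]
```

View pics/w1.png

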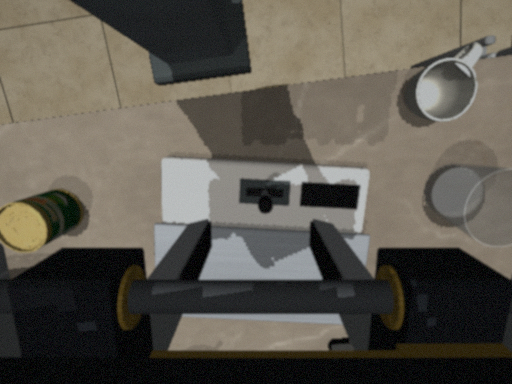

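```bash
python3 - <<'E'
from h import *
c=cam("wrist");s=sense()
im=cv2.imread("pics/w1.png")
print(proj(c,s["position"]))
for uv in[(265,205),(265,210)]:print(ray(c,uv,.094))
for uv in[(154,224),(368,234),(162,158),(369,168)]:print(ray(c,uv,.036 if uv[1]>200 else .024))
cv2.imwrite("pics/w1c.png",cv2.resize(im[140:260,180:350],None,fx=4,fy=4,interpolation=cv2.INTER_CUBIC))
E
```

```text
[256.38235434 231.83928564]
[0.44002163 0.18422379 0.094     ]
[0.44501417 0.18359097 0.094     ]
[0.46142627 0.0500382  0.036     ]
[0.50659046 0.30031247 0.036     ]
[0.3869022  0.07112628 0.024     ]
[0.42974101 0.30942877 0.024     ]
```

View pics/w1c.png

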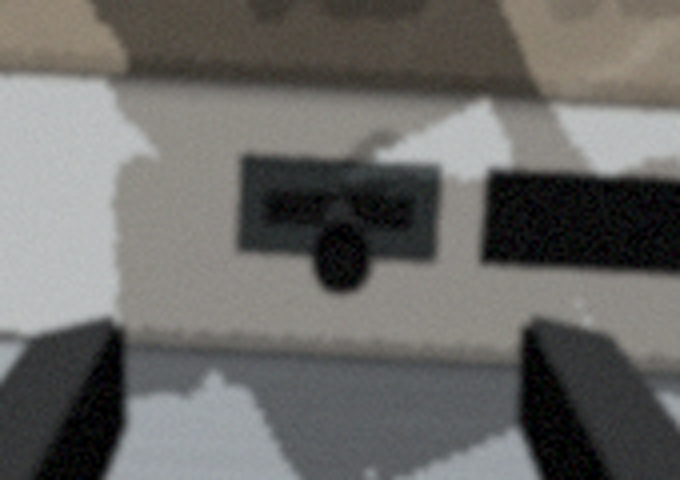

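The wrist picture shows the lever grip top at (266,206). That puts the lever tip at about (0.441, 0.183), with the scale yawed about -10°. Next I straddle it and tilt left.

Emit:
{"op": "jog_arm", "data": {"targets": [{"translation":[0.05,0.01,-0.1],"dr":[0,0,-0.004],"jaw":0.28},{"translation":[0.098,0.02,-0.3],"dr":[0,0,-0.0079],"jaw":0.28},{"translation":[0.098,0.02,-0.55],"dr":[0,0,-0.0079],"jaw":0.28},{"translation":[0.098,0.02,-0.8],"dr":[0,0,-0.0079],"jaw":0.28},{"translation":[0.098,0.02,-0.9],"dr":[0,0,-0.0079],"jaw":0.28}]}}

```text
time: 2.15
position: [0.4382, 0.1843, 0.0672]
tool_rot: [-179.9, -0.2, 169.9]
force: [-0.1, -0.7, 0.0]
grip_width: 0.639
```

Emit:
{"op": "jog_arm", "data": {"targets": [{"translation":[0.01,0.06,0],"dr":[0,0,0],"jaw":0.28},{"translation":[0.023,0.13,0],"dr":[0,0,0],"jaw":0.28},{"translation":[0.037,0.2,0],"dr":[0,0,0],"jaw":0.28},{"translation":[0.046,0.26,0],"dr":[0,0,0],"jaw":0.28},{"translation":[0.051,0.285,0],"dr":[0,0,0],"jaw":0.28}]}}

```text
time: 2.65
position: [0.448, 0.2283, 0.071]
tool_rot: [180.0, 0.0, 169.9]
force: [-0.8, -3.4, 0.2]
grip_width: 0.639
```

```bash
python3 - <<'E'
from h import *
s=sense();print(s["time"],s["position"],s["tool_rot"],s["grip_width"],s["force"])
im,c=shot("wrist","w2")
cv2.imwrite("pics/w2c.png",cv2.resize(im[100:340,150:400],None,fx=2.4,fy=2.4))
E
```

```text
2.65 [0.44798327 0.22828029 0.0709622 ] [1.79988610e+02 4.26185045e-02 1.69910094e+02] 0.6388183288122118 [-0.79513819 -3.42118986  0.240101  ]
```

View pics/w2c.png

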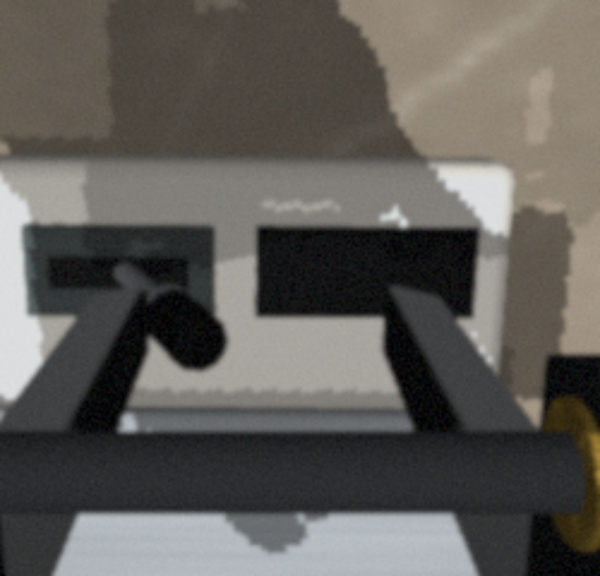

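The lever is tilted over left in the picture, pressed by the right-hand finger. I hold it for about 1 s, then release.

Emit:
{"op": "jog_arm", "data": {"targets": [{"translation":[0,0,0],"dr":[0,0,0],"jaw":0.28},{"translation":[0,0,0],"dr":[0,0,0],"jaw":0.28},{"translation":[0,0,0],"dr":[0,0,0],"jaw":0.28},{"translation":[0,0,0],"dr":[0,0,0],"jaw":0.28},{"translation":[0,0,0],"dr":[0,0,0],"jaw":0.28}]}}

```text
time: 3.2
position: [0.4479, 0.2271, 0.0706]
tool_rot: [180.0, 0.0, 169.8]
force: [-0.5, -2.0, 3.4]
grip_width: 0.64
```

Emit:
{"op": "jog_arm", "data": {"targets": [{"translation":[0,0,0],"dr":[0,0,0],"jaw":0.28},{"translation":[0,0,0],"dr":[0,0,0],"jaw":0.28},{"translation":[0,0,0],"dr":[0,0,0],"jaw":0.28},{"translation":[0,0,0],"dr":[0,0,0],"jaw":0.28},{"translation":[-0.003,-0.02,0],"dr":[0,0,0],"jaw":0.28}]}}

```text
time: 3.7
position: [0.4473, 0.2243, 0.0704]
tool_rot: [180.0, -0.0, 169.9]
force: [-0.3, -1.4, 2.4]
grip_width: 0.641
```

Emit:
{"op": "jog_arm", "data": {"targets": [{"translation":[-0.012,-0.065,0],"dr":[0,0,0],"jaw":0.28},{"translation":[-0.03,-0.165,0],"dr":[0,0,0],"jaw":0.28},{"translation":[-0.044,-0.245,0],"dr":[0,0,0],"jaw":0.28},{"translation":[-0.048,-0.265,0],"dr":[0,0,0],"jaw":0.28},{"translation":[-0.048,-0.265,0],"dr":[0,0,0],"jaw":0.28}]}}

```text
time: 4.2
position: [0.4401, 0.1838, 0.0706]
tool_rot: [180.0, 0.0, 169.8]
force: [-0.4, -0.2, 0.7]
grip_width: 0.644
```

```bash
python3 - <<'E'
from h import *
s=sense();print(s["time"],s["position"],s["tool_rot"],s["grip_width"],s["force"])
# refine tin tops by colour in the top view: cream/yellow
im=cv2.imread("pics/top0.png");h=cv2.cvtColor(im,cv2.COLOR_BGR2HSV);print(h[197,285],h[207,367])
m=cv2.inRange(h,(20,60,90),(40,255,255));m[:,:200]=0;m[:140]=0;m[240:]=0
n,l,st,ce=cv2.connectedComponentsWithStats(m)
for i in range(1,n):
    if st[i,4]>30:print(st[i],ce[i],ray(cam("top"),ce[i],.072))
E
```

```text
4.2 [0.44014259 0.18384019 0.07055542] [1.79990088e+02 6.65763514e-03 1.69786453e+02] 0.6435670983406199 [-0.4175674  -0.15245448  0.73158958]
[ 24  79 185] [ 22  85 185]
[324 167  29   3  43] [337.90697674 167.95348837] [ 0.53095665 -0.28078392  0.072     ]
[277 190  16  16 190] [284.6        197.88421053] [ 0.43237428 -0.07979562  0.072     ]
[359 201  15  16 174] [366.1091954  208.35632184] [ 0.37806706 -0.3667033   0.072     ]
```

The tilt is done and the lever is released. I rise and go over the first tin at about (0.432, -0.080).

Emit:
{"op": "jog_arm", "data": {"targets": [{"translation":[0,0,0.1],"dr":[0,0,0],"jaw":0.28},{"translation":[0,0,0.35],"dr":[0,0,0],"jaw":0.28},{"translation":[0,0,0.65],"dr":[0,0,0],"jaw":0.28},{"translation":[0,-0.1,0.8],"dr":[0,0,0],"jaw":0.28},{"translation":[0,-0.3,0.87],"dr":[0,0,0],"jaw":0.66}]}}

```text
time: 4.7
position: [0.4408, 0.1403, 0.2034]
tool_rot: [179.9, 0.2, 170.0]
force: [0.1, -0.8, -0.1]
grip_width: 0.694
```

Emit:
{"op": "jog_arm", "data": {"targets": [{"translation":[0,-0.25,0],"dr":[0,0,0],"jaw":0.66},{"translation":[-0.02,-0.5,0],"dr":[0,0,0],"jaw":0.66},{"translation":[-0.03,-0.7,0],"dr":[0,0,0],"jaw":0.66},{"translation":[-0.05,-0.9,0],"dr":[0,0,0],"jaw":0.66},{"translation":[-0.05,-1,0],"dr":[0,0,0],"jaw":0.66}]}}

```text
time: 5.2
position: [0.4324, -0.0121, 0.2011]
tool_rot: [-180.0, 0.0, 169.8]
force: [-0.1, 1.7, 0.1]
grip_width: 0.832
```

Emit:
{"op": "jog_arm", "data": {"targets": [{"translation":[0,-0.2,0],"dr":[0,0,0],"jaw":0.66},{"translation":[0,-0.35,0],"dr":[0,0,0],"jaw":0.66},{"translation":[0,-0.45,0],"dr":[0,0,0],"jaw":0.66},{"translation":[0,-0.45,0],"dr":[0,0,0],"jaw":0.66}]}}

```text
time: 5.6
position: [0.4327, -0.0791, 0.2009]
tool_rot: [-180.0, 0.0, 169.8]
force: [-1.0, 1.1, -0.3]
grip_width: 0.83
```

```bash
cat >> h.py <<'E'
def tins(im,c,z):
    h=cv2.cvtColor(im,cv2.COLOR_BGR2HSV)
    m=cv2.inRange(h,(18,60,60),(36,255,255));m=cv2.morphologyEx(m,cv2.MORPH_OPEN,np.ones((5,5)))
    for k in cv2.findContours(m,cv2.RETR_EXTERNAL,cv2.CHAIN_APPROX_NONE)[0]:
        if cv2.contourArea(k)>300:
            (u,v),ax,a=cv2.fitEllipse(cv2.convexHull(k));print("tin",np.round((u,v,*ax)),ray(c,(u,v),z).round(4))
def st():
    s=sense();print(s["time"],s["position"].round(4),s["tool_rot"].round(2),round(s["grip_width"],3),s["force"].round(1));return s
E
python3 - <<'E'
from h import *
st();im,c=shot("wrist","w3");tins(im,c,.072)
E
```

```text
5.6 [ 0.4327 -0.0791  0.2009] [-180.      0.    169.75] 0.83 [-1.   1.1 -0.3]
tin [220. 277.  36.  48.] [ 0.5223 -0.1371  0.072 ]
tin [259. 192.  56.  57.] [ 0.4359 -0.0785  0.072 ]
tin [208.  82.  18.  39.] [ 0.3236 -0.1069  0.072 ]
tin [360.  43.  21.  30.] [0.3151 0.0378 0.072 ]
tin [18. 11. 30. 45.] [ 0.2333 -0.2625  0.072 ]
```

View pics/w3.png

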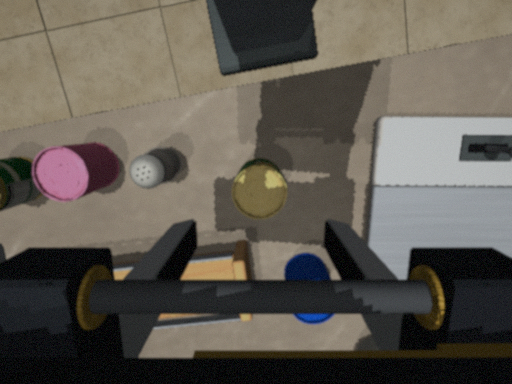

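Only the tin at (259,190) is between the fingers, and the lever beyond it is back upright. Descend and grasp.

Emit:
{"op": "jog_arm", "data": {"targets": [{"translation":[0.02,0,-0.1],"dr":[0,0,0],"jaw":0.66},{"translation":[0.02,0,-0.35],"dr":[0,0,0],"jaw":0.66},{"translation":[0.02,0,-0.6],"dr":[0,0,0],"jaw":0.66},{"translation":[0.02,0,-0.8],"dr":[0,0,0],"jaw":0.66},{"translation":[0.02,0,-0.95],"dr":[0,0,0],"jaw":0.66}]}}

```text
time: 6.15
position: [0.4351, -0.0768, 0.0567]
tool_rot: [180.0, -0.1, 169.9]
force: [-0.9, 0.3, 0.4]
grip_width: 0.831
```

Emit:
{"op": "jog_arm", "data": {"targets": [{"translation":[0,0,-0.12],"dr":[0,0,0],"jaw":0.66},{"translation":[0,0,-0.175],"dr":[0,0,0],"jaw":0.66},{"translation":[0,0,-0.175],"dr":[0,0,0],"jaw":0.1},{"translation":[0,0,-0.175],"dr":[0,0,0],"jaw":0.1},{"translation":[0,0,-0.175],"dr":[0,0,0],"jaw":0.1}], "force": 40}}

```text
time: 6.65
position: [0.4362, -0.0781, 0.0331]
tool_rot: [-180.0, 0.1, 169.9]
force: [0.1, -1.3, 0.4]
grip_width: 0.609
```

Emit:
{"op": "jog_arm", "data": {"targets": [{"translation":[0,0,0],"dr":[0,0,0],"jaw":0.1},{"translation":[0,0,0],"dr":[0,0,0],"jaw":0.1},{"translation":[0,0,0.05],"dr":[0,0,0],"jaw":0.1},{"translation":[0,0,0.15],"dr":[0,0,0],"jaw":0.1},{"translation":[0,0,0.3],"dr":[0,0,0],"jaw":0.1}]}}

```text
time: 7.15
position: [0.4349, -0.0779, 0.0774]
tool_rot: [180.0, -0.1, 169.8]
force: [-0.5, -1.2, -2.1]
grip_width: 0.604
```

Emit:
{"op": "jog_arm", "data": {"targets": [{"translation":[0,0,0.25],"dr":[0,0,0],"jaw":0.1},{"translation":[0,0.05,0.5],"dr":[0,0,0],"jaw":0.1},{"translation":[0.06,0.2,0.53],"dr":[0,0,0],"jaw":0.1},{"translation":[0.13,0.4,0.53],"dr":[0,0,0],"jaw":0.1},{"translation":[0.22,0.6,0.53],"dr":[0,0,0],"jaw":0.1}]}}

```text
time: 7.65
position: [0.4686, 0.0129, 0.1576]
tool_rot: [180.0, 0.0, 169.8]
force: [1.1, -0.2, -2.7]
grip_width: 0.604
```

Emit:
{"op": "jog_arm", "data": {"targets": [{"translation":[0.09,0.2,0],"dr":[0,0,0],"jaw":0.1},{"translation":[0.18,0.4,0],"dr":[0,0,0],"jaw":0.1},{"translation":[0.27,0.6,0],"dr":[0,0,0],"jaw":0.1},{"translation":[0.36,0.8,0],"dr":[0,0,0],"jaw":0.1},{"translation":[0.45,1.0,0],"dr":[0,0,0],"jaw":0.1}]}}

```text
time: 8.15
position: [0.5362, 0.1632, 0.1571]
tool_rot: [-180.0, -0.0, 169.9]
force: [1.5, -0.4, -2.6]
grip_width: 0.608
```

Emit:
{"op": "jog_arm", "data": {"targets": [{"translation":[0.06,0.15,0],"dr":[0,0,0],"jaw":0.1},{"translation":[0.11,0.28,0],"dr":[0,0,0],"jaw":0.1},{"translation":[0.12,0.34,-0.05],"dr":[0,0,0],"jaw":0.1},{"translation":[0.12,0.34,-0.25],"dr":[0,0,0],"jaw":0.1},{"translation":[0.12,0.34,-0.45],"dr":[0,0,0],"jaw":0.1}]}}

```text
time: 8.65
position: [0.5538, 0.2128, 0.0884]
tool_rot: [180.0, 0.0, 169.9]
force: [0.2, -0.6, -4.0]
grip_width: 0.606
```

```bash
python3 - <<'E'
from h import *
st();im,c=shot("top","t4");shot("wrist","w4")
a=cv2.resize(im[140:245,105:385],(784,294));cv2.imwrite("pics/c4.png",np.vstack([a,cv2.resize(cv2.imread("pics/w4.png")[100:300],(784,306))]))
E
```

```text
8.65 [0.5538 0.2128 0.0884] [1.7999e+02 3.0000e-02 1.6987e+02] 0.606 [ 0.2 -0.6 -4. ]
```

View pics/c4.png

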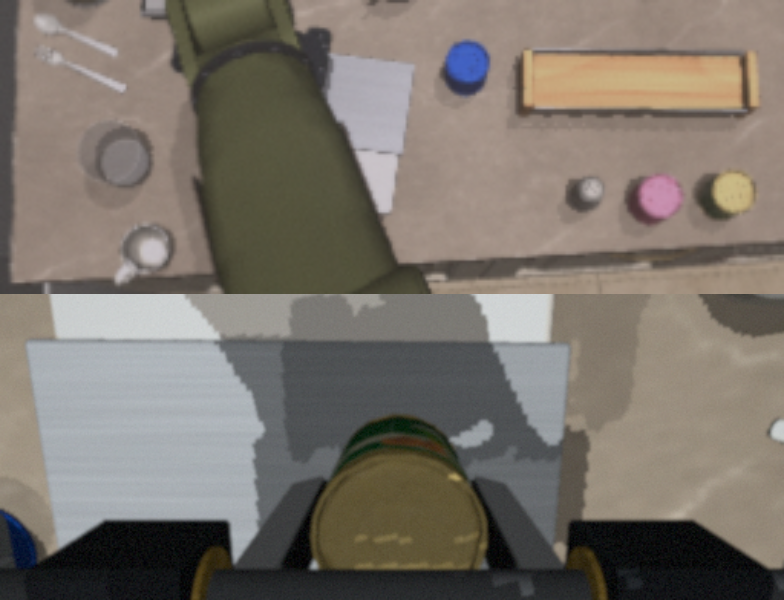

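The tin hangs straight over the left half of the pan. Lower and release.

Emit:
{"op": "jog_arm", "data": {"targets": [{"translation":[0,0,-0.05],"dr":[0,0,0],"jaw":0.1},{"translation":[0,0,-0.09],"dr":[0,0,0],"jaw":0.1},{"translation":[0,0,-0.115],"dr":[0,0,0],"jaw":0.1},{"translation":[0,0,-0.13],"dr":[0,0,0],"jaw":0.1},{"translation":[0,0,-0.13],"dr":[0,0,0],"jaw":0.1}]}}

```text
time: 9.25
position: [0.5541, 0.213, 0.0698]
tool_rot: [180.0, 0.0, 169.9]
force: [-1.0, -0.5, -2.7]
grip_width: 0.605
```

Emit:
{"op": "jog_arm", "data": {"targets": [{"translation":[0,0,0],"dr":[0,0,0],"jaw":0.5},{"translation":[0,0,0],"dr":[0,0,0],"jaw":0.5},{"translation":[0,0,0],"dr":[0,0,0],"jaw":0.5},{"translation":[0,0,0.1],"dr":[0,0,0],"jaw":0.5},{"translation":[0,0,0.3],"dr":[0,0,0],"jaw":0.5}]}}

```text
time: 9.75
position: [0.5533, 0.2127, 0.1144]
tool_rot: [-179.9, -0.2, 169.9]
force: [1.0, 0.1, 0.2]
grip_width: 0.749
```

Emit:
{"op": "jog_arm", "data": {"targets": [{"translation":[0,0,0.2],"dr":[0,0,0],"jaw":0.5},{"translation":[0,0,0.4],"dr":[0,0,0],"jaw":0.5},{"translation":[-0.1,-0.15,0.57],"dr":[0,0,0],"jaw":0.5},{"translation":[-0.2,-0.4,0.57],"dr":[0,0,0],"jaw":0.5},{"translation":[-0.3,-0.7,0.57],"dr":[0,0,0],"jaw":0.5}]}}

```text
time: 10.25
position: [0.5086, 0.1076, 0.2021]
tool_rot: [180.0, 0.1, 170.0]
force: [1.6, -0.6, 0.3]
grip_width: 0.748
```

Emit:
{"op": "jog_arm", "data": {"targets": [{"translation":[-0.06,-0.2,0],"dr":[0,0,0],"jaw":0.5},{"translation":[-0.12,-0.4,0],"dr":[0,0,0],"jaw":0.5},{"translation":[-0.17,-0.6,0],"dr":[0,0,0],"jaw":0.5},{"translation":[-0.22,-0.8,0],"dr":[0,0,0],"jaw":0.5},{"translation":[-0.28,-1.0,0],"dr":[0,0,0],"jaw":0.5}]}}

```text
time: 10.75
position: [0.4668, -0.0432, 0.2016]
tool_rot: [180.0, 0.1, 169.9]
force: [1.0, 0.2, -0.2]
grip_width: 0.751
```

Emit:
{"op": "jog_arm", "data": {"targets": [{"translation":[-0.06,-0.2,0],"dr":[0,0,0],"jaw":0.5},{"translation":[-0.12,-0.4,0],"dr":[0,0,0],"jaw":0.5},{"translation":[-0.17,-0.6,0],"dr":[0,0,0],"jaw":0.5},{"translation":[-0.22,-0.8,0],"dr":[0,0,0],"jaw":0.5},{"translation":[-0.28,-1.0,0],"dr":[0,0,0],"jaw":0.5}]}}

```text
time: 11.25
position: [0.4248, -0.1933, 0.2016]
tool_rot: [-180.0, 0.1, 169.9]
force: [-0.0, -0.5, 0.3]
grip_width: 0.749
```

Emit:
{"op": "jog_arm", "data": {"targets": [{"translation":[-0.06,-0.2,0],"dr":[0,0,0],"jaw":0.66},{"translation":[-0.12,-0.4,0],"dr":[0,0,0],"jaw":0.66},{"translation":[-0.17,-0.6,0],"dr":[0,0,0],"jaw":0.66},{"translation":[-0.22,-0.8,0],"dr":[0,0,0],"jaw":0.66},{"translation":[-0.28,-1.0,0],"dr":[0,0,0],"jaw":0.66}]}}

```text
time: 11.75
position: [0.3828, -0.3433, 0.2016]
tool_rot: [-180.0, 0.1, 169.9]
force: [0.8, -0.2, -0.3]
grip_width: 0.827
```

Emit:
{"op": "jog_arm", "data": {"targets": [{"translation":[0,-0.1,0],"dr":[0,0,0],"jaw":0.66},{"translation":[0,-0.15,0],"dr":[0,0,0],"jaw":0.66},{"translation":[0,-0.15,0],"dr":[0,0,0],"jaw":0.66}]}}

```text
time: 12.05
position: [0.3834, -0.3646, 0.2005]
tool_rot: [-180.0, 0.0, 169.8]
force: [0.3, 0.2, 0.0]
grip_width: 0.828
```

```bash
python3 - <<'E'
from h import *
st();im,c=shot("wrist","w5");tins(im,c,.072)
i2,ct=shot("top","t5")
cv2.imwrite("pics/c5.png",np.vstack([cv2.resize(i2[140:245,105:385],(784,294)),cv2.resize(im[60:260],(784,306))]))
E
```

```text
12.05 [ 0.3834 -0.3646  0.2005] [-1.8000e+02  1.0000e-02  1.6984e+02] 0.828 [0.3 0.2 0. ]
tin [254. 188.  57.  58.] [ 0.3813 -0.3684  0.072 ]
tin [126. 125.  35.  40.] [ 0.2982 -0.4797  0.072 ]
tin [51. 77. 61. 76.] [ 0.2433 -0.5369  0.072 ]
tin [435.  44.  22.  30.] [ 0.2779 -0.1805  0.072 ]
tin [81. 17. 46. 59.] [ 0.1989 -0.4934  0.072 ]
```

View pics/c5.png

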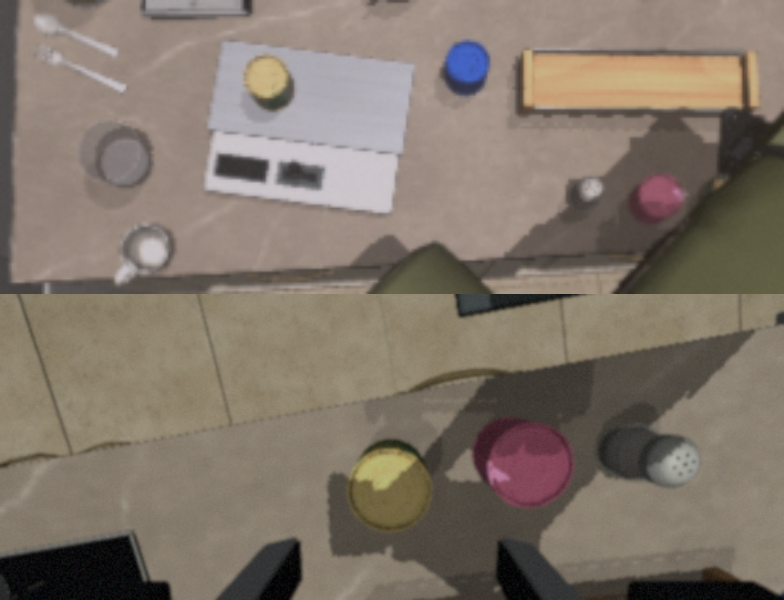

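The first tin stands on the pan. The second, at (0.381, -0.368), has the pink look-alike 9 cm to its left, which leaves enough clearance. Grasp it.

Emit:
{"op": "jog_arm", "data": {"targets": [{"translation":[-0.015,-0.025,-0.1],"dr":[0,0,0],"jaw":0.66},{"translation":[-0.015,-0.025,-0.35],"dr":[0,0,0],"jaw":0.66},{"translation":[-0.015,-0.025,-0.6],"dr":[0,0,0],"jaw":0.66},{"translation":[-0.015,-0.025,-0.8],"dr":[0,0,0],"jaw":0.66},{"translation":[-0.015,-0.025,-0.95],"dr":[0,0,0],"jaw":0.66}]}}

```text
time: 12.65
position: [0.3809, -0.3668, 0.0561]
tool_rot: [179.9, -0.1, 169.9]
force: [0.4, 0.7, -0.4]
grip_width: 0.828
```

Emit:
{"op": "jog_arm", "data": {"targets": [{"translation":[0,0,-0.12],"dr":[0,0,0],"jaw":0.66},{"translation":[0,0,-0.175],"dr":[0,0,0],"jaw":0.66},{"translation":[0,0,-0.175],"dr":[0,0,0],"jaw":0.1},{"translation":[0,0,-0.175],"dr":[0,0,0],"jaw":0.1},{"translation":[0,0,-0.175],"dr":[0,0,0],"jaw":0.1}], "force": 40}}

```text
time: 13.15
position: [0.3814, -0.3687, 0.0326]
tool_rot: [-179.9, 0.1, 169.9]
force: [-1.2, -0.9, -0.3]
grip_width: 0.609
```

Emit:
{"op": "jog_arm", "data": {"targets": [{"translation":[0,0,0],"dr":[0,0,0],"jaw":0.1},{"translation":[0,0,0],"dr":[0,0,0],"jaw":0.1},{"translation":[0,0,0.05],"dr":[0,0,0],"jaw":0.1},{"translation":[0,0,0.15],"dr":[0,0,0],"jaw":0.1},{"translation":[0,0,0.3],"dr":[0,0,0],"jaw":0.1}]}}

```text
time: 13.65
position: [0.3803, -0.3677, 0.0764]
tool_rot: [179.9, -0.1, 169.9]
force: [-0.0, -0.2, -1.1]
grip_width: 0.609
```

Emit:
{"op": "jog_arm", "data": {"targets": [{"translation":[0,0,0.25],"dr":[0,0,0],"jaw":0.1},{"translation":[0,0,0.5],"dr":[0,0,0],"jaw":0.1},{"translation":[0,0,0.75],"dr":[0,0,0],"jaw":0.1},{"translation":[0,0,0.8],"dr":[0,0,0],"jaw":0.1}]}}

```text
time: 14.05
position: [0.3816, -0.3692, 0.2011]
tool_rot: [-179.8, 0.3, 169.9]
force: [-0.2, 0.1, -2.9]
grip_width: 0.609
```

Emit:
{"op": "jog_arm", "data": {"targets": [{"translation":[0.05,0.15,0],"dr":[0,0,0],"jaw":0.1},{"translation":[0.11,0.35,0],"dr":[0,0,0],"jaw":0.1},{"translation":[0.17,0.55,0],"dr":[0,0,0],"jaw":0.1},{"translation":[0.24,0.75,0],"dr":[0,0,0],"jaw":0.1},{"translation":[0.3,0.95,0],"dr":[0,0,0],"jaw":0.1}]}}

```text
time: 14.55
position: [0.4257, -0.2244, 0.1957]
tool_rot: [180.0, -0.1, 169.8]
force: [0.3, -1.0, -2.0]
grip_width: 0.604
```

Emit:
{"op": "jog_arm", "data": {"targets": [{"translation":[0.07,0.2,0],"dr":[0,0,0],"jaw":0.1},{"translation":[0.13,0.4,0],"dr":[0,0,0],"jaw":0.1},{"translation":[0.2,0.6,0],"dr":[0,0,0],"jaw":0.1},{"translation":[0.26,0.8,0],"dr":[0,0,0],"jaw":0.1},{"translation":[0.32,1.0,0],"dr":[0,0,0],"jaw":0.1}]}}

```text
time: 15.05
position: [0.4736, -0.0744, 0.1957]
tool_rot: [180.0, -0.1, 169.9]
force: [0.0, -0.3, -1.6]
grip_width: 0.604
```

Emit:
{"op": "jog_arm", "data": {"targets": [{"translation":[0.07,0.2,0],"dr":[0,0,0],"jaw":0.1},{"translation":[0.13,0.4,0],"dr":[0,0,0],"jaw":0.1},{"translation":[0.2,0.6,0],"dr":[0,0,0],"jaw":0.1},{"translation":[0.26,0.8,0],"dr":[0,0,0],"jaw":0.1},{"translation":[0.32,1.0,0],"dr":[0,0,0],"jaw":0.1}]}}

```text
time: 15.55
position: [0.5216, 0.0755, 0.1956]
tool_rot: [-180.0, -0.1, 169.9]
force: [0.5, -0.3, -1.6]
grip_width: 0.601
```

Emit:
{"op": "jog_arm", "data": {"targets": [{"translation":[0.05,0.13,0],"dr":[0,0,0],"jaw":0.1},{"translation":[0.08,0.2,-0.1],"dr":[0,0,0],"jaw":0.1},{"translation":[0.08,0.2,-0.35],"dr":[0,0,0],"jaw":0.1},{"translation":[0.08,0.2,-0.6],"dr":[0,0,0],"jaw":0.1},{"translation":[0.08,0.2,-0.72],"dr":[0,0,0],"jaw":0.1}]}}

```text
time: 16.05
position: [0.5316, 0.1035, 0.0837]
tool_rot: [-179.9, -0.3, 169.8]
force: [0.9, 0.7, -1.3]
grip_width: 0.604
```

```bash
python3 - <<'E'
from h import *
st();im,c=shot("wrist","w6");tins(im,c,.108)
print(proj(c,(.554,.213,.108)))
E
```

```text
16.05 [0.5316 0.1035 0.0837] [-179.89   -0.32  169.84] 0.604 [ 0.9  0.7 -1.3]
tin [261. 248.  86. 116.] [0.5323 0.1065 0.108 ]
tin [469. 247.  92. 104.] [0.5514 0.2158 0.108 ]
[464.00554976 252.09305683]
```

View pics/w6.png

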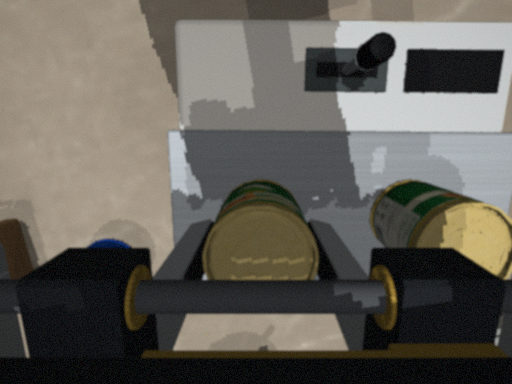

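The tin hangs straight over the right half of the pan, clear of the first. Lower and release.

Emit:
{"op": "jog_arm", "data": {"targets": [{"translation":[0,0,0],"dr":[0,0,0],"jaw":0.1},{"translation":[0,0,-0.04],"dr":[0,0,0],"jaw":0.1},{"translation":[0,0,-0.08],"dr":[0,0,0],"jaw":0.1},{"translation":[0,0,-0.1],"dr":[0,0,0],"jaw":0.1},{"translation":[0,0,-0.1],"dr":[0,0,0],"jaw":0.1}]}}

```text
time: 16.6
position: [0.5338, 0.1042, 0.0733]
tool_rot: [-180.0, -0.0, 169.9]
force: [-1.0, 0.9, -2.3]
grip_width: 0.604
```

Emit:
{"op": "jog_arm", "data": {"targets": [{"translation":[0,0,-0.015],"dr":[0,0,0],"jaw":0.1},{"translation":[0,0,-0.025],"dr":[0,0,0],"jaw":0.1},{"translation":[0,0,-0.025],"dr":[0,0,0],"jaw":0.1},{"translation":[0,0,-0.025],"dr":[0,0,0],"jaw":0.5},{"translation":[0,0,-0.025],"dr":[0,0,0],"jaw":0.5}]}}

```text
time: 17.1
position: [0.5341, 0.1042, 0.07]
tool_rot: [180.0, 0.0, 169.9]
force: [-0.4, -0.3, 0.5]
grip_width: 0.731
```

Emit:
{"op": "jog_arm", "data": {"targets": [{"translation":[0,0,0],"dr":[0,0,0],"jaw":0.5},{"translation":[0,0,0.1],"dr":[0,0,0],"jaw":0.5},{"translation":[0,0,0.35],"dr":[0,0,0],"jaw":0.5},{"translation":[0,0,0.65],"dr":[0,0,0],"jaw":0.5},{"translation":[0,0,0.87],"dr":[0,0,0],"jaw":0.5}]}}

```text
time: 17.6
position: [0.5341, 0.1043, 0.2031]
tool_rot: [180.0, 0.1, 169.9]
force: [-0.6, 1.0, 0.4]
grip_width: 0.75
```

Emit:
{"op": "jog_arm", "data": {"targets": [{"translation":[-0.15,0.13,0],"dr":[0,0,0],"jaw":0.28},{"translation":[-0.31,0.26,0],"dr":[0,0,0],"jaw":0.28},{"translation":[-0.46,0.4,0],"dr":[0,0,0],"jaw":0.28},{"translation":[-0.61,0.53,0],"dr":[0,0,0],"jaw":0.28},{"translation":[-0.61,0.53,0],"dr":[0,0,0],"jaw":0.28}]}}

```text
time: 18.1
position: [0.4406, 0.1853, 0.2006]
tool_rot: [180.0, 0.0, 170.0]
force: [-0.3, 0.5, -0.4]
grip_width: 0.637
```

```bash
python3 - <<'E'
from h import *
s=st();im,c=shot("wrist","w7");tins(im,c,.108)
i2,ct=shot("top","t7")
cv2.imwrite("pics/c7.png",np.vstack([cv2.resize(i2[140:245,105:385],(784,294)),cv2.resize(im[100:300],(784,306))]))
E
```

```text
18.1 [0.4406 0.1853 0.2006] [1.7997e+02 2.0000e-02 1.6999e+02] 0.637 [-0.3  0.5 -0.4]
tin [306. 316.  25.  47.] [0.5683 0.2116 0.108 ]
tin [200. 317.  22.  42.] [0.5514 0.1071 0.108 ]
```

View pics/c7.png

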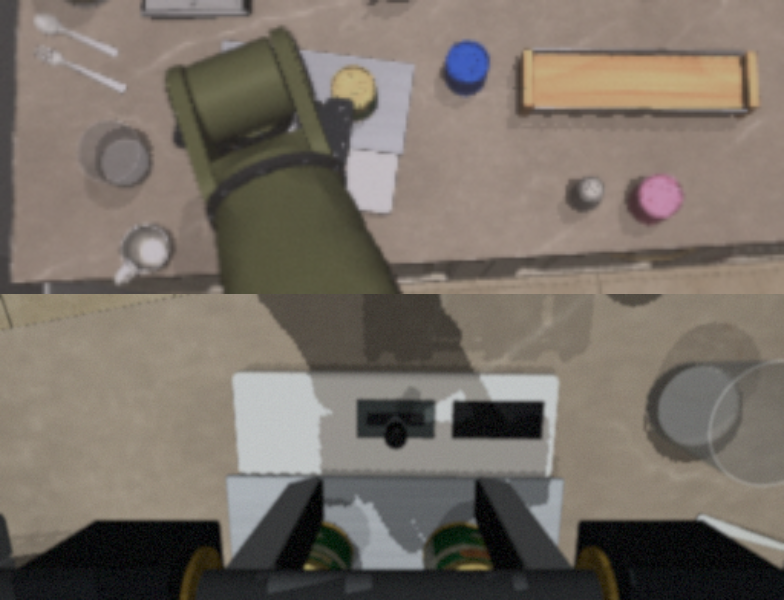

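Both tins stand on the pan and the lever is between the fingers. Lower, tilt right and hold for 1 s, as before.

Emit:
{"op": "jog_arm", "data": {"targets": [{"translation":[0,-0.01,-0.1],"dr":[0,0,0],"jaw":0.28},{"translation":[0,-0.01,-0.3],"dr":[0,0,0],"jaw":0.28},{"translation":[0,-0.01,-0.55],"dr":[0,0,0],"jaw":0.28},{"translation":[0,-0.01,-0.8],"dr":[0,0,0],"jaw":0.28},{"translation":[0,-0.01,-0.87],"dr":[0,0,0],"jaw":0.28}]}}

```text
time: 18.7
position: [0.4413, 0.181, 0.0666]
tool_rot: [-179.9, -0.3, 169.8]
force: [1.0, -0.3, 0.5]
grip_width: 0.642
```

Emit:
{"op": "jog_arm", "data": {"targets": [{"translation":[-0.01,-0.06,0],"dr":[0,0,0],"jaw":0.28},{"translation":[-0.025,-0.14,0],"dr":[0,0,0],"jaw":0.28},{"translation":[-0.04,-0.22,0],"dr":[0,0,0],"jaw":0.28},{"translation":[-0.05,-0.28,0],"dr":[0,0,0],"jaw":0.28},{"translation":[-0.053,-0.3,0],"dr":[0,0,0],"jaw":0.28}]}}

```text
time: 19.2
position: [0.4347, 0.1363, 0.0706]
tool_rot: [179.9, 0.1, 169.8]
force: [2.6, 3.0, -0.6]
grip_width: 0.64
```

```bash
python3 - <<'E'
from h import *
s=st();im,c=shot("wrist","w8")
cv2.imwrite("pics/w8c.png",cv2.resize(im[100:340,150:400],None,fx=2.4,fy=2.4))
E
```

```text
19.2 [0.4347 0.1363 0.0706] [1.7995e+02 9.0000e-02 1.6979e+02] 0.64 [ 2.6  3.  -0.6]
```

View pics/w8c.png

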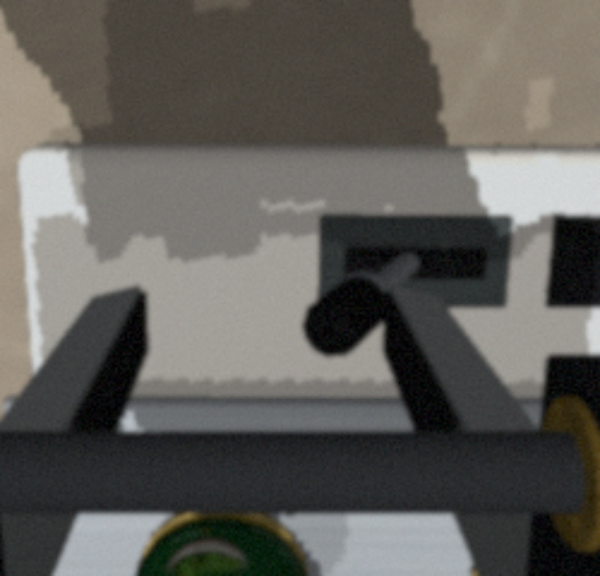

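The lever is fully over to the right. Hold, release and rise, then go back over the right-hand tin.

Emit:
{"op": "jog_arm", "data": {"targets": [{"translation":[0,0,0],"dr":[0,0,0],"jaw":0.28},{"translation":[0,0,0],"dr":[0,0,0],"jaw":0.28},{"translation":[0,0,0],"dr":[0,0,0],"jaw":0.28},{"translation":[0,0,0],"dr":[0,0,0],"jaw":0.28},{"translation":[0,0,0],"dr":[0,0,0],"jaw":0.28}]}}

```text
time: 19.75
position: [0.4345, 0.1374, 0.0697]
tool_rot: [180.0, 0.0, 169.9]
force: [1.9, 2.1, 3.4]
grip_width: 0.644
```

Emit:
{"op": "jog_arm", "data": {"targets": [{"translation":[0,0,0],"dr":[0,0,0],"jaw":0.28},{"translation":[0,0,0],"dr":[0,0,0],"jaw":0.28},{"translation":[0,0,0],"dr":[0,0,0],"jaw":0.28},{"translation":[0,0,0],"dr":[0,0,0],"jaw":0.28},{"translation":[0.003,0.02,0],"dr":[0,0,0],"jaw":0.28}]}}

```text
time: 20.25
position: [0.4347, 0.1401, 0.0696]
tool_rot: [-180.0, -0.0, 169.8]
force: [0.6, 1.2, 2.5]
grip_width: 0.637
```

Emit:
{"op": "jog_arm", "data": {"targets": [{"translation":[0.012,0.065,0],"dr":[0,0,0],"jaw":0.28},{"translation":[0.03,0.165,0],"dr":[0,0,0],"jaw":0.28},{"translation":[0.044,0.255,0],"dr":[0,0,0],"jaw":0.28},{"translation":[0.05,0.28,0],"dr":[0,0,0],"jaw":0.28},{"translation":[0.05,0.28,0],"dr":[0,0,0],"jaw":0.28}]}}

```text
time: 20.75
position: [0.4422, 0.183, 0.0694]
tool_rot: [-180.0, -0.0, 169.9]
force: [0.6, -1.2, -0.5]
grip_width: 0.64
```

Emit:
{"op": "jog_arm", "data": {"targets": [{"translation":[0,0,0.1],"dr":[0,0,0],"jaw":0.28},{"translation":[0,0,0.35],"dr":[0,0,0],"jaw":0.28},{"translation":[0,0,0.6],"dr":[0,0,0],"jaw":0.28},{"translation":[0,0,0.85],"dr":[0,0,0],"jaw":0.28},{"translation":[0,0,0.87],"dr":[0,0,0],"jaw":0.28}]}}

```text
time: 21.25
position: [0.4437, 0.1824, 0.2044]
tool_rot: [179.8, 0.3, 169.8]
force: [0.4, -0.2, 0.2]
grip_width: 0.638
```

```bash
python3 - <<'E'
from h import *
s=st();im,c=shot("wrist","w9")
h=cv2.cvtColor(im,cv2.COLOR_BGR2HSV);print("lever upright at",ray(c,(266,205),.094),proj(c,(.441,.183,.094)))
g=cv2.cvtColor(im,cv2.COLOR_BGR2GRAY);x,y=map(int,proj(c,(.441,.183,.094)));print(g[y-20:y+20:4,x-24:x+25:4])
tins(im,c,.108)
E
```

```text
21.25 [0.4437 0.1824 0.2044] [179.83   0.34 169.84] 0.638 [ 0.4 -0.2  0.2]
lever upright at [0.45778933 0.18837185 0.094     ] [257.44105486 189.27435302]
[[129  55  48  41  47  44  51  31  35  34  41  40  52]
 [129  42  31  31  28  27  37  19  22  26  31  38  81]
 [130  46  28  16   7   1  40  34   9  26  33  35  82]
 [137  49  35  32  24  38   3   5  34  28  26  38  73]
 [140  46  50  52  47  16  21  29  13  51  49  47  44]
 [142  94  96  99  84  26  11  20  33  86  86  82  83]
 [147 144 149 145 145 108   6  21  94 144 144 144 147]
 [145 143 144 145 142 144 133 136 146 142 145 140 144]
 [142 146 146 146 145 144 145 143 146 143 139 143 140]
 [143 143 144 142 144 143 142 144 143 143 148 146 144]]
```

Emit:
{"op": "jog_arm", "data": {"targets": [{"translation":[0.1,-0.09,0],"dr":[0,0,0],"jaw":0.66},{"translation":[0.2,-0.18,0],"dr":[0,0,0],"jaw":0.66},{"translation":[0.3,-0.27,0],"dr":[0,0,0],"jaw":0.66},{"translation":[0.4,-0.36,0.05],"dr":[0,0,0],"jaw":0.66},{"translation":[0.5,-0.5,0.15],"dr":[0,0,0],"jaw":0.66}]}}

```text
time: 21.8
position: [0.517, 0.1066, 0.2202]
tool_rot: [-179.9, -0.2, 169.9]
force: [-0.5, 0.2, 1.2]
grip_width: 0.83
```

Emit:
{"op": "jog_arm", "data": {"targets": [{"translation":[0.07,-0.02,0],"dr":[0,0,0],"jaw":0.66},{"translation":[0.12,-0.03,0],"dr":[0,0,0],"jaw":0.66},{"translation":[0.12,-0.03,0],"dr":[0,0,0],"jaw":0.66}]}}

```text
time: 22.1
position: [0.5353, 0.103, 0.2211]
tool_rot: [-180.0, -0.1, 169.8]
force: [-0.1, 0.4, -0.4]
grip_width: 0.83
```

```bash
python3 - <<'E'
from h import *
s=st();im,c=shot("wrist","w10");tins(im,c,.108)
for P in [(.536,-.15,.068),(.534,-.20,.068)]:print(proj(c,P))
E
```

```text
22.1 [0.5353 0.103  0.2211] [-1.7997e+02 -1.2000e-01  1.6985e+02] 0.83 [-0.1  0.4 -0.4]
tin [ 37. 223.  60.  87.] [ 0.5272 -0.1182  0.108 ]
tin [261. 190.  57.  58.] [0.534  0.1067 0.108 ]
tin [374. 191.  56.  60.] [0.5536 0.214  0.108 ]
[ 38.17171179 223.96360298]
[ -4.02920213 229.66022644]
```

View pics/w10.png

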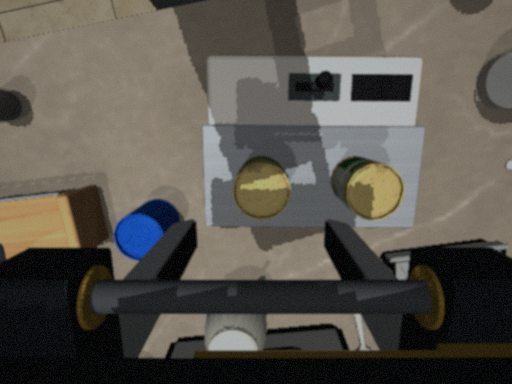

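The lever is upright again (325,80), and both tins are on the pan at (262,188) and (370,190). Now I pick the right-hand one.

Emit:
{"op": "jog_arm", "data": {"targets": [{"translation":[-0.005,0.012,-0.1],"dr":[0,0,0],"jaw":0.66},{"translation":[-0.005,0.012,-0.35],"dr":[0,0,0],"jaw":0.66},{"translation":[-0.005,0.012,-0.6],"dr":[0,0,0],"jaw":0.66},{"translation":[-0.005,0.012,-0.8],"dr":[0,0,0],"jaw":0.66},{"translation":[-0.005,0.012,-0.9],"dr":[0,0,0],"jaw":0.66}]}}

```text
time: 22.65
position: [0.5326, 0.1051, 0.0845]
tool_rot: [-179.9, -0.2, 169.9]
force: [-0.4, 0.2, -0.1]
grip_width: 0.828
```

Emit:
{"op": "jog_arm", "data": {"targets": [{"translation":[0,0,-0.08],"dr":[0,0,0],"jaw":0.66},{"translation":[0,0,-0.107],"dr":[0,0,0],"jaw":0.66},{"translation":[0,0,-0.107],"dr":[0,0,0],"jaw":0.1},{"translation":[0,0,-0.107],"dr":[0,0,0],"jaw":0.1},{"translation":[0,0,-0.107],"dr":[0,0,0],"jaw":0.1}], "force": 40}}

```text
time: 23.15
position: [0.535, 0.1046, 0.0725]
tool_rot: [180.0, 0.1, 169.9]
force: [0.5, -0.3, 1.3]
grip_width: 0.611
```

Emit:
{"op": "jog_arm", "data": {"targets": [{"translation":[0,0,0],"dr":[0,0,0],"jaw":0.1},{"translation":[0,0,0],"dr":[0,0,0],"jaw":0.1},{"translation":[0,0,0.05],"dr":[0,0,0],"jaw":0.1},{"translation":[0,0,0.2],"dr":[0,0,0],"jaw":0.1},{"translation":[0,0,0.4],"dr":[0,0,0],"jaw":0.1}]}}

```text
time: 23.65
position: [0.5338, 0.1044, 0.1316]
tool_rot: [-179.9, -0.2, 169.8]
force: [0.7, 0.7, -2.1]
grip_width: 0.606
```

Emit:
{"op": "jog_arm", "data": {"targets": [{"translation":[0,0,0.2],"dr":[0,0,0],"jaw":0.1},{"translation":[-0.05,-0.05,0.45],"dr":[0,0,0],"jaw":0.1},{"translation":[-0.1,-0.2,0.55],"dr":[0,0,0],"jaw":0.1},{"translation":[-0.1,-0.4,0.55],"dr":[0,0,0],"jaw":0.1},{"translation":[-0.1,-0.6,0.55],"dr":[0,0,0],"jaw":0.1}]}}

```text
time: 24.15
position: [0.5194, 0.0137, 0.2151]
tool_rot: [180.0, 0.1, 169.9]
force: [0.7, -0.2, -2.0]
grip_width: 0.603
```

```bash
python3 - <<'E'
from h import *
s=st()
# shelf: wood mask in clear top picture t7
im=cv2.imread("pics/t7.png");h=cv2.cvtColor(im,cv2.COLOR_BGR2HSV);c=cam("top")
m=cv2.inRange(h,(8,70,90),(24,255,255));m[:,:250]=0;m[:145]=0;m[195:]=0
m=cv2.morphologyEx(m,cv2.MORPH_CLOSE,np.ones((3,3)))
k=max(cv2.findContours(m,0,1)[0],key=cv2.contourArea);r=cv2.minAreaRect(k);print(r)
for p in cv2.boxPoints(r):print(p,ray(c,p,.06).round(4))
for v in(158,159,160,161,162,170,178,179,180,181,182,183):print(v,h[v,333].tolist(),ray(c,(333,v),.045).round(4)[:2])
E
```

```text
24.15 [0.5194 0.0137 0.2151] [1.800e+02 7.000e-02 1.699e+02] 0.603 [ 0.7 -0.2 -2. ]
((333.5, 169.5), (23.0, 85.0), 90.0)
[291. 158.] [ 0.5809 -0.1153  0.06  ]
[376. 158.] [ 0.5643 -0.4302  0.06  ]
[376. 181.] [ 0.4776 -0.4191  0.06  ]
[291. 181.] [ 0.4949 -0.1086  0.06  ]
158 [12, 29, 89] [ 0.5768 -0.2733]
159 [14, 74, 97] [ 0.573  -0.2729]
160 [14, 105, 178] [ 0.5691 -0.2725]
161 [14, 107, 190] [ 0.5653 -0.2721]
162 [15, 103, 194] [ 0.5615 -0.2717]
170 [19, 93, 195] [ 0.531  -0.2686]
178 [18, 72, 139] [ 0.5008 -0.2655]
179 [11, 45, 80] [ 0.4971 -0.2651]
180 [11, 52, 79] [ 0.4933 -0.2647]
181 [11, 47, 92] [ 0.4896 -0.2643]
182 [13, 51, 129] [ 0.4859 -0.264 ]
183 [11, 47, 130] [ 0.4821 -0.2636]
```

Emit:
{"op": "jog_arm", "data": {"targets": [{"translation":[0,-0.2,0],"dr":[0,0,0],"jaw":0.1},{"translation":[0,-0.4,0],"dr":[0,0,0],"jaw":0.1},{"translation":[0,-0.6,0],"dr":[0,0,0],"jaw":0.1},{"translation":[0.02,-0.8,0],"dr":[0,0,0],"jaw":0.1},{"translation":[0.02,-1.0,0],"dr":[0,0,0],"jaw":0.1}]}}

```text
time: 24.65
position: [0.5224, -0.1367, 0.2144]
tool_rot: [-180.0, -0.0, 169.8]
force: [-0.0, 0.7, -2.5]
grip_width: 0.601
```

Emit:
{"op": "jog_arm", "data": {"targets": [{"translation":[0,-0.2,0],"dr":[0,0,0],"jaw":0.1},{"translation":[0,-0.4,0],"dr":[0,0,-0.009],"jaw":0.1},{"translation":[0.02,-0.6,0],"dr":[0,0,-0.018],"jaw":0.1},{"translation":[0.02,-0.7,0],"dr":[0,0,-0.018],"jaw":0.1},{"translation":[0.02,-0.75,0],"dr":[0,0,-0.018],"jaw":0.1}]}}

```text
time: 25.15
position: [0.5253, -0.2489, 0.214]
tool_rot: [180.0, -0.0, 163.4]
force: [-0.1, 1.2, -1.4]
grip_width: 0.603
```

```bash
python3 - <<'E'
from h import *
s=st();im,c=shot("wrist","w11")
E
```

```text
25.15 [ 0.5253 -0.2489  0.214 ] [ 1.7999e+02 -3.0000e-02  1.6339e+02] 0.603 [-0.1  1.2 -1.4]
```

View pics/w11.png

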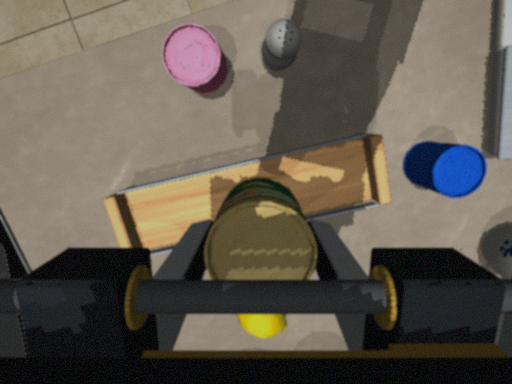

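```bash
python3 - <<'E'
from h import *
im=cv2.imread("pics/w11.png");c=cam("wrist")
for n,uv,z in[("R cheek front out",(382,135),.068),("R cheek back out",(390,202),.068),("L front out",(106,198),.068),("F rail near L",(140,187),.06),("F rail near R",(330,146),.06),("B rail L",(155,252),.06),("B rail R",(350,211),.06)]:print(n,ray(c,uv,z).round(4))
for u in(150,350):
  print(u)
  for v in range(130,262,1):
    P=ray(c,(u,v),.05)
    if (v<200) ==(True): pass
  print([(v,int(im[v,u].mean())) for v in (range(175,200) if u==150 else range(130,155))])
  print([(v,int(im[v,u].mean())) for v in (range(238,262) if u==150 else range(198,222))])
E
```

```text
R cheek front out [ 0.5107 -0.1107  0.068 ]
R cheek back out [ 0.5835 -0.1167  0.068 ]
L front out [ 0.4911 -0.4105  0.068 ]
F rail near L [ 0.491  -0.3741  0.06  ]
F rail near R [ 0.5073 -0.1634  0.06  ]
B rail L [ 0.5674 -0.3859  0.06  ]
B rail R [ 0.5838 -0.1589  0.06  ]
150
[(175, 120), (176, 119), (177, 118), (178, 121), (179, 120), (180, 120), (181, 112), (182, 100), (183, 104), (184, 135), (185, 148), (186, 149), (187, 153), (188, 162), (189, 166), (190, 163), (191, 165), (192, 164), (193, 163), (194, 160), (195, 162), (196, 166), (197, 161), (198, 160), (199, 162)]
[(238, 165), (239, 160), (240, 158), (241, 157), (242, 154), (243, 153), (244, 157), (245, 158), (246, 160), (247, 149), (248, 135), (249, 108), (250, 76), (251, 47), (252, 47), (253, 73), (254, 86), (255, 99), (256, 93), (257, 83), (258, 78), (259, 74), (260, 65), (261, 59)]
350
[(130, 64), (131, 63), (132, 63), (133, 61), (134, 65), (135, 61), (136, 59), (137, 64), (138, 67), (139, 73), (140, 76), (141, 85), (142, 94), (143, 93), (144, 97), (145, 101), (146, 96), (147, 98), (148, 91), (149, 90), (150, 96), (151, 92), (152, 90), (153, 90), (154, 93)]
[(198, 98), (199, 93), (200, 88), (201, 92), (202, 89), (203, 82), (204, 73), (205, 72), (206, 63), (207, 48), (208, 46), (209, 62), (210, 77), (211, 90), (212, 85), (213, 80), (214, 81), (215, 84), (216, 84), (217, 82), (218, 83), (219, 83), (220, 84), (221, 89)]
```

```bash
python3 - <<'E'
from h import *
c=cam("wrist")
for uv in[(150,183.5),(350,140.5),(150,254.5),(350,211)]:print(ray(c,uv,.06).round(4))
s=sense();print(ray(c,(262,250),s["position"][2]+.038))
E
```

```text
[ 0.4905 -0.3621  0.06  ]
[ 0.5078 -0.1416  0.06  ]
[ 0.5687 -0.3926  0.06  ]
[ 0.5838 -0.1589  0.06  ]
[ 0.52182686 -0.24444618  0.25203067]
```

Emit:
{"op": "jog_arm", "data": {"targets": [{"translation":[0.01,-0.1,0],"dr":[0,0,0.012],"jaw":0.1},{"translation":[0.03,-0.27,0],"dr":[0,0,0.024],"jaw":0.1},{"translation":[0.05,-0.42,0],"dr":[0,0,0.035],"jaw":0.1},{"translation":[0.053,-0.507,-0.1],"dr":[0,0,0.035],"jaw":0.1},{"translation":[0.053,-0.507,-0.3],"dr":[0,0,0.035],"jaw":0.1}]}}

```text
time: 25.7
position: [0.5341, -0.3249, 0.1695]
tool_rot: [-179.9, 0.2, 175.9]
force: [-0.3, 0.2, -3.3]
grip_width: 0.604
```

Emit:
{"op": "jog_arm", "data": {"targets": [{"translation":[0,0,-0.2],"dr":[0,0,0],"jaw":0.1},{"translation":[0,0,-0.38],"dr":[0,0,0],"jaw":0.1},{"translation":[0,0,-0.46],"dr":[0,0,0],"jaw":0.1},{"translation":[0,0,-0.46],"dr":[0,0,0],"jaw":0.1}]}}

```text
time: 26.1
position: [0.533, -0.3229, 0.0983]
tool_rot: [179.9, -0.2, 176.0]
force: [0.2, 0.7, -1.6]
grip_width: 0.602
```

```bash
python3 - <<'E'
from h import *
s=st();im,c=shot("wrist","w12");i2,_=shot("side","s12")
cv2.imwrite("pics/c12.png",np.hstack([im,cv2.resize(i2[190:300,240:400],(559,384))])[:, :1071]);a=cv2.imread("pics/c12.png");cv2.imwrite("pics/c12.png",cv2.resize(a,(800,287)))
E
```

```text
26.1 [ 0.533  -0.3229  0.0983] [ 1.7990e+02 -1.6000e-01  1.7596e+02] 0.602 [ 0.2  0.7 -1.6]
```

View pics/c12.png

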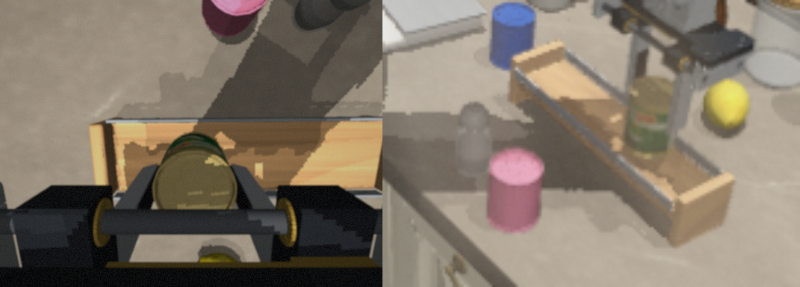

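The tin hangs squarely over the deck between the rails. Lower it, watching the force.

Emit:
{"op": "jog_arm", "data": {"targets": [{"translation":[0,0,-0.03],"dr":[0,0,0],"jaw":0.1},{"translation":[0,0,-0.07],"dr":[0,0,0],"jaw":0.1},{"translation":[0,0,-0.1],"dr":[0,0,0],"jaw":0.1},{"translation":[0,0,-0.11],"dr":[0,0,0],"jaw":0.1},{"translation":[0,0,-0.11],"dr":[0,0,0],"jaw":0.1}]}}

```text
time: 26.7
position: [0.5335, -0.324, 0.0834]
tool_rot: [180.0, -0.0, 176.0]
force: [-0.2, 0.4, -2.6]
grip_width: 0.603
```

Emit:
{"op": "jog_arm", "data": {"targets": [{"translation":[0,0,-0.01],"dr":[0,0,0],"jaw":0.1},{"translation":[0,0,-0.02],"dr":[0,0,0],"jaw":0.1},{"translation":[0,0,-0.02],"dr":[0,0,0],"jaw":0.1}]}}

```text
time: 27.0
position: [0.5338, -0.3242, 0.0815]
tool_rot: [-180.0, 0.0, 176.0]
force: [-2.4, 1.6, 4.8]
grip_width: 0.604
```

Contact with the deck is felt (+5 N), so I release, rise and go back to the other tin.

Emit:
{"op": "jog_arm", "data": {"targets": [{"translation":[0,0,0],"dr":[0,0,0],"jaw":0.5},{"translation":[0,0,0],"dr":[0,0,0],"jaw":0.5},{"translation":[0,0,0],"dr":[0,0,0],"jaw":0.5},{"translation":[0,0,0.12],"dr":[0,0,0],"jaw":0.5},{"translation":[0,0,0.35],"dr":[0,0,0],"jaw":0.5}]}}

```text
time: 27.5
position: [0.5326, -0.3234, 0.1313]
tool_rot: [179.9, -0.2, 176.0]
force: [0.1, -0.9, -0.3]
grip_width: 0.751
```

Emit:
{"op": "jog_arm", "data": {"targets": [{"translation":[0,0,0.25],"dr":[0,0,0],"jaw":0.5},{"translation":[0,0,0.5],"dr":[0,0,0],"jaw":0.5},{"translation":[0,0.15,0.55],"dr":[0,0,0],"jaw":0.5},{"translation":[0,0.35,0.55],"dr":[0,0,-0.008],"jaw":0.5},{"translation":[0,0.58,0.55],"dr":[0,0,-0.0167],"jaw":0.66}]}}

```text
time: 28.0
position: [0.5334, -0.2365, 0.2158]
tool_rot: [-180.0, 0.0, 169.8]
force: [0.3, -0.6, -0.3]
grip_width: 0.801
```

Emit:
{"op": "jog_arm", "data": {"targets": [{"translation":[0.01,0.2,0],"dr":[0,0,0],"jaw":0.66},{"translation":[0.02,0.4,0],"dr":[0,0,0],"jaw":0.66},{"translation":[0.03,0.6,0],"dr":[0,0,0],"jaw":0.66},{"translation":[0.04,0.8,0],"dr":[0,0,0],"jaw":0.66},{"translation":[0.05,1.0,0],"dr":[0,0,0],"jaw":0.66}]}}

```text
time: 28.5
position: [0.541, -0.0858, 0.2157]
tool_rot: [-180.0, 0.0, 170.0]
force: [-0.3, -1.3, 0.0]
grip_width: 0.834
```

Emit:
{"op": "jog_arm", "data": {"targets": [{"translation":[0.01,0.2,0],"dr":[0,0,0],"jaw":0.66},{"translation":[0.02,0.4,0],"dr":[0,0,0],"jaw":0.66},{"translation":[0.03,0.6,0],"dr":[0,0,0],"jaw":0.66},{"translation":[0.04,0.8,0],"dr":[0,0,0],"jaw":0.66},{"translation":[0.05,1.0,0],"dr":[0,0,0],"jaw":0.66}]}}

```text
time: 29.0
position: [0.5485, 0.0642, 0.2157]
tool_rot: [180.0, 0.0, 170.0]
force: [1.5, -0.5, -0.3]
grip_width: 0.831
```

Emit:
{"op": "jog_arm", "data": {"targets": [{"translation":[0.01,0.2,0],"dr":[0,0,0],"jaw":0.66},{"translation":[0.02,0.4,0],"dr":[0,0,0],"jaw":0.66},{"translation":[0.03,0.6,0],"dr":[0,0,0],"jaw":0.66},{"translation":[0.03,0.8,0],"dr":[0,0,0],"jaw":0.66},{"translation":[0.03,1.0,0],"dr":[0,0,0],"jaw":0.66}]}}

```text
time: 29.5
position: [0.553, 0.2142, 0.2156]
tool_rot: [180.0, 0.0, 170.0]
force: [0.8, -1.0, 0.5]
grip_width: 0.829
```

Emit:
{"op": "jog_arm", "data": {"targets": [{"translation":[0,0,0],"dr":[0,0,0],"jaw":0.66},{"translation":[0,0,0],"dr":[0,0,0],"jaw":0.66}]}}

```text
time: 29.7
position: [0.5529, 0.2131, 0.2154]
tool_rot: [-180.0, -0.0, 170.0]
force: [-0.2, -0.7, 0.3]
grip_width: 0.833
```

```bash
python3 - <<'E'
from h import *
s=st();im,c=shot("wrist","w13");tins(im,c,.108)
i2,ct=shot("top","t13");print("top:");tins(i2,ct,.117)
h=cv2.cvtColor(i2,cv2.COLOR_BGR2HSV);m=cv2.inRange(h,(18,60,90),(36,255,255));m[:,:285]=0;m[:135]=0;m[190:]=0
n,l,t,ce=cv2.connectedComponentsWithStats(m)
for i in range(1,n):
    if t[i,4]>30:print(t[i],ce[i],ray(ct,ce[i],.117))
E
```

```text
29.7 [0.5529 0.2131 0.2154] [-1.7998e+02 -1.0000e-02  1.7002e+02] 0.833 [-0.2 -0.7  0.3]
tin [261. 194.  58.  59.] [0.5541 0.2156 0.108 ]
top:
tin [165. 331.  73.  85.] [0.0102 0.3426 0.117 ]
tin [220. 264.  97. 228.] [0.2156 0.1529 0.117 ]
tin [177. 135.  52.  63.] [0.6718 0.2878 0.117 ]
[345 157  24  16 246] [354.38211382 164.88211382] [ 0.52752236 -0.32881075  0.117     ]
[293 158   2  18  35] [293.48571429 166.28571429] [ 0.53402767 -0.11460513  0.117     ]
[373 159   3  18  39] [373.71794872 167.66666667] [ 0.51384517 -0.39651229  0.117     ]
[306 165  33   7 158] [323.62658228 168.5443038 ] [ 0.52016792 -0.21902976  0.117     ]
[351 174  18   5  34] [358.5        177.26470588] [ 0.48236932 -0.3382198   0.117     ]
```

Emit:
{"op": "jog_arm", "data": {"targets": [{"translation":[0.005,0.008,-0.1],"dr":[0,0,0],"jaw":0.66},{"translation":[0.005,0.008,-0.35],"dr":[0,0,0],"jaw":0.66},{"translation":[0.005,0.008,-0.6],"dr":[0,0,0],"jaw":0.66},{"translation":[0.005,0.008,-0.8],"dr":[0,0,0],"jaw":0.66},{"translation":[0.005,0.008,-0.9],"dr":[0,0,0],"jaw":0.66}]}}

```text
time: 30.3
position: [0.5525, 0.213, 0.0771]
tool_rot: [-179.9, -0.2, 169.9]
force: [0.0, 1.1, 0.5]
grip_width: 0.832
```

Emit:
{"op": "jog_arm", "data": {"targets": [{"translation":[0,0,-0.05],"dr":[0,0,0],"jaw":0.66},{"translation":[0,0,-0.069],"dr":[0,0,0],"jaw":0.66},{"translation":[0,0,-0.069],"dr":[0,0,0],"jaw":0.1},{"translation":[0,0,-0.069],"dr":[0,0,0],"jaw":0.1},{"translation":[0,0,-0.069],"dr":[0,0,0],"jaw":0.1}], "force": 40}}

```text
time: 30.8
position: [0.5542, 0.2142, 0.0713]
tool_rot: [180.0, 0.1, 170.0]
force: [-0.5, -2.5, 1.9]
grip_width: 0.613
```

Emit:
{"op": "jog_arm", "data": {"targets": [{"translation":[0,0,0],"dr":[0,0,0],"jaw":0.1},{"translation":[0,0,0],"dr":[0,0,0],"jaw":0.1},{"translation":[0,0,0.05],"dr":[0,0,0],"jaw":0.1},{"translation":[0,0,0.2],"dr":[0,0,0],"jaw":0.1},{"translation":[0,0,0.4],"dr":[0,0,0],"jaw":0.1}]}}

```text
time: 31.3
position: [0.553, 0.2139, 0.13]
tool_rot: [-179.9, -0.2, 170.0]
force: [0.1, 0.3, -2.2]
grip_width: 0.604
```

Emit:
{"op": "jog_arm", "data": {"targets": [{"translation":[0,0,0.2],"dr":[0,0,0],"jaw":0.1},{"translation":[0,-0.05,0.4],"dr":[0,0,0],"jaw":0.1},{"translation":[0,-0.2,0.55],"dr":[0,0,0],"jaw":0.1},{"translation":[0,-0.4,0.55],"dr":[0,0,0],"jaw":0.1},{"translation":[0,-0.6,0.55],"dr":[0,0,0],"jaw":0.1}]}}

```text
time: 31.8
position: [0.5537, 0.1234, 0.2137]
tool_rot: [180.0, 0.1, 170.0]
force: [0.9, -1.1, -3.4]
grip_width: 0.603
```

Emit:
{"op": "jog_arm", "data": {"targets": [{"translation":[0,-0.2,0],"dr":[0,0,0],"jaw":0.1},{"translation":[0,-0.4,0],"dr":[0,0,0],"jaw":0.1},{"translation":[0,-0.6,0],"dr":[0,0,0],"jaw":0.1},{"translation":[-0.02,-0.8,0],"dr":[0,0,0.008],"jaw":0.1},{"translation":[-0.04,-1.0,0],"dr":[0,0,0.0167],"jaw":0.1}]}}

```text
time: 32.3
position: [0.5474, -0.027, 0.213]
tool_rot: [180.0, -0.0, 176.1]
force: [0.5, -0.2, -2.2]
grip_width: 0.607
```

Emit:
{"op": "jog_arm", "data": {"targets": [{"translation":[0,-0.2,0],"dr":[0,0,0],"jaw":0.1},{"translation":[-0.02,-0.4,0],"dr":[0,0,0],"jaw":0.1},{"translation":[-0.03,-0.6,0],"dr":[0,0,0],"jaw":0.1},{"translation":[-0.038,-0.8,0],"dr":[0,0,0],"jaw":0.1},{"translation":[-0.038,-1.0,0],"dr":[0,0,0],"jaw":0.1}]}}

```text
time: 32.8
position: [0.5417, -0.177, 0.2131]
tool_rot: [180.0, -0.0, 176.0]
force: [0.6, 0.6, -2.5]
grip_width: 0.607
```

Emit:
{"op": "jog_arm", "data": {"targets": [{"translation":[0,-0.12,0],"dr":[0,0,0],"jaw":0.1},{"translation":[0,-0.19,-0.1],"dr":[0,0,0],"jaw":0.1},{"translation":[0,-0.19,-0.35],"dr":[0,0,0],"jaw":0.1},{"translation":[0,-0.19,-0.6],"dr":[0,0,0],"jaw":0.1},{"translation":[0,-0.19,-0.74],"dr":[0,0,0],"jaw":0.1}]}}

```text
time: 33.3
position: [0.5407, -0.2029, 0.0977]
tool_rot: [179.9, -0.2, 176.0]
force: [0.4, -0.3, -2.1]
grip_width: 0.603
```

Emit:
{"op": "jog_arm", "data": {"targets": [{"translation":[0,0,0],"dr":[0,0,0],"jaw":0.1},{"translation":[0,0,0],"dr":[0,0,0],"jaw":0.1}]}}

```text
time: 33.5
position: [0.5423, -0.2039, 0.102]
tool_rot: [180.0, -0.0, 176.0]
force: [0.4, 0.3, -1.5]
grip_width: 0.602
```

```bash
python3 - <<'E'
from h import *
s=st();im,c=shot("wrist","w14");print("held:");tins(im,c,s["position"][2]+.038);print("shelf");tins(im,c,.117)
# front rail scan at a few columns
g=cv2.cvtColor(im,cv2.COLOR_BGR2GRAY).astype(int)
for x in(150,200,320,370):
    v=[(i,g[i,x]) for i in range(120,200,2)];print(x,[b for a,b in v],np.round(proj(c,ray(c,(x,160),.06)),0))
for y in(-.15,-.26):print(proj(c,(.4985+.0715*(y+.26),y,.06)))
E
```

```text
33.5 [ 0.5423 -0.2039  0.102 ] [ 1.7999e+02 -1.0000e-02  1.7601e+02] 0.602 [ 0.4  0.3 -1.5]
held:
tin [390. 303.  14.  52.] [ 0.5721 -0.1373  0.14  ]
tin [260. 249.  96. 116.] [ 0.5378 -0.2012  0.14  ]
tin [159. 229.  20.  77.] [ 0.524  -0.2491  0.14  ]
tin [ 47. 235.  93. 107.] [ 0.5233 -0.3034  0.14  ]
tin [ 48. 169.  31.  95.] [ 0.492 -0.296  0.14 ]
tin [176. 168.  40.  48.] [ 0.4957 -0.2371  0.14  ]
shelf
tin [390. 303.  14.  52.] [ 0.5874 -0.1275  0.117 ]
tin [260. 249.  96. 116.] [ 0.5475 -0.2019  0.117 ]
tin [159. 229.  20.  77.] [ 0.5314 -0.2576  0.117 ]
tin [ 47. 235.  93. 107.] [ 0.5306 -0.3208  0.117 ]
tin [ 48. 169.  31.  95.] [ 0.4942 -0.3122  0.117 ]
tin [176. 168.  40.  48.] [ 0.4984 -0.2437  0.117 ]
150 [np.int64(153), np.int64(152), np.int64(158), np.int64(157), np.int64(158), np.int64(152), np.int64(153), np.int64(156), np.int64(138), np.int64(133), np.int64(141), np.int64(141), np.int64(140), np.int64(140), np.int64(143), np.int64(138), np.int64(136), np.int64(124), np.int64(96), np.int64(169), np.int64(167), np.int64(188), np.int64(181), np.int64(177), np.int64(17
[... 1367 characters left out ...]
np.int64(90), np.int64(90), np.int64(93), np.int64(91)] [320. 160.]
370 [np.int64(78), np.int64(77), np.int64(74), np.int64(75), np.int64(76), np.int64(71), np.int64(77), np.int64(76), np.int64(74), np.int64(72), np.int64(75), np.int64(76), np.int64(75), np.int64(73), np.int64(78), np.int64(74), np.int64(72), np.int64(77), np.int64(63), np.int64(59), np.int64(50), np.int64(61), np.int64(65), np.int64(65), np.int64(65), np.int64(70), np.int64(74), np.int64(75), np.int64(73), np.int64(79), np.int64(77), np.int64(84), np.int64(84), np.int64(83), np.int64(83), np.int64(83), np.int64(82), np.int64(85), np.int64(82), np.int64(91)] [370. 160.]
[328.78627012 159.07180444]
[174.28667669 158.86350131]
```

The front rail appears within about 1 mm of where I expected it. Lower to contact.

Emit:
{"op": "jog_arm", "data": {"targets": [{"translation":[0,0,-0.05],"dr":[0,0,0],"jaw":0.1},{"translation":[0,0,-0.09],"dr":[0,0,0],"jaw":0.1},{"translation":[0,0,-0.115],"dr":[0,0,0],"jaw":0.1},{"translation":[0,0,-0.13],"dr":[0,0,0],"jaw":0.1},{"translation":[0,0,-0.13],"dr":[0,0,0],"jaw":0.1}]}}

```text
time: 34.05
position: [0.542, -0.2043, 0.082]
tool_rot: [180.0, -0.0, 176.0]
force: [-0.7, -0.4, -2.1]
grip_width: 0.61
```

Emit:
{"op": "jog_arm", "data": {"targets": [{"translation":[0,0,-0.01],"dr":[0,0,0],"jaw":0.1},{"translation":[0,0,-0.01],"dr":[0,0,0],"jaw":0.1}]}}

```text
time: 34.25
position: [0.5421, -0.2043, 0.0808]
tool_rot: [-180.0, 0.0, 176.0]
force: [0.5, -0.7, -2.2]
grip_width: 0.605
```

Emit:
{"op": "jog_arm", "data": {"targets": [{"translation":[0,0,-0.01],"dr":[0,0,0],"jaw":0.1},{"translation":[0,0,-0.01],"dr":[0,0,0],"jaw":0.1}]}}

```text
time: 34.45
position: [0.5424, -0.2044, 0.0803]
tool_rot: [-180.0, 0.1, 176.0]
force: [-3.0, 0.7, 6.6]
grip_width: 0.604
```

Contact. Release, rise and back away toward the left so the top camera has a clear view.

Emit:
{"op": "jog_arm", "data": {"targets": [{"translation":[0,0,0],"dr":[0,0,0],"jaw":0.5},{"translation":[0,0,0],"dr":[0,0,0],"jaw":0.5},{"translation":[0,0,0],"dr":[0,0,0],"jaw":0.5},{"translation":[0,0,0.12],"dr":[0,0,0],"jaw":0.5},{"translation":[0,0,0.35],"dr":[0,0,0],"jaw":0.5}]}}

```text
time: 34.95
position: [0.541, -0.2039, 0.1302]
tool_rot: [179.9, -0.2, 176.0]
force: [0.3, -1.4, 0.3]
grip_width: 0.753
```

Emit:
{"op": "jog_arm", "data": {"targets": [{"translation":[0,0,0.25],"dr":[0,0,0],"jaw":0.5},{"translation":[0,0,0.5],"dr":[0,0,0],"jaw":0.5},{"translation":[0,0.15,0.55],"dr":[0,0,0],"jaw":0.5},{"translation":[-0.1,0.35,0.6],"dr":[0,0,0],"jaw":0.5},{"translation":[-0.2,0.6,0.7],"dr":[0,0,0],"jaw":0.5}]}}

```text
time: 35.45
position: [0.5113, -0.1138, 0.2362]
tool_rot: [180.0, -0.1, 175.9]
force: [0.6, 0.8, -0.4]
grip_width: 0.752
```

Emit:
{"op": "jog_arm", "data": {"targets": [{"translation":[-0.1,0.25,0],"dr":[0,0,0],"jaw":0.5},{"translation":[-0.2,0.5,0],"dr":[0,0,0],"jaw":0.5},{"translation":[-0.3,0.75,0],"dr":[0,0,0],"jaw":0.5},{"translation":[-0.4,1.0,0],"dr":[0,0,0],"jaw":0.5},{"translation":[-0.4,1.0,0],"dr":[0,0,0],"jaw":0.5}]}}

```text
time: 35.95
position: [0.4509, 0.0387, 0.2372]
tool_rot: [180.0, 0.0, 176.2]
force: [0.7, -0.7, 0.7]
grip_width: 0.747
```

```bash
python3 - <<'E'
from h import *
s=st();i1,c=shot("top","t15");i2,_=shot("side","s15")
cv2.imwrite("pics/c15.png",np.vstack([cv2.resize(i1[140:245,105:385],(784,294)),cv2.resize(i2[150:320,160:460],(540,306)).copy() if 0 else cv2.copyMakeBorder(cv2.resize(i2[150:320,160:460],(540,306)),0,0,0,244,cv2.BORDER_CONSTANT)]))
E
```

```text
35.95 [0.4509 0.0387 0.2372] [1.7997e+02 4.0000e-02 1.7618e+02] 0.747 [ 0.7 -0.7  0.7]
```

View pics/c15.png

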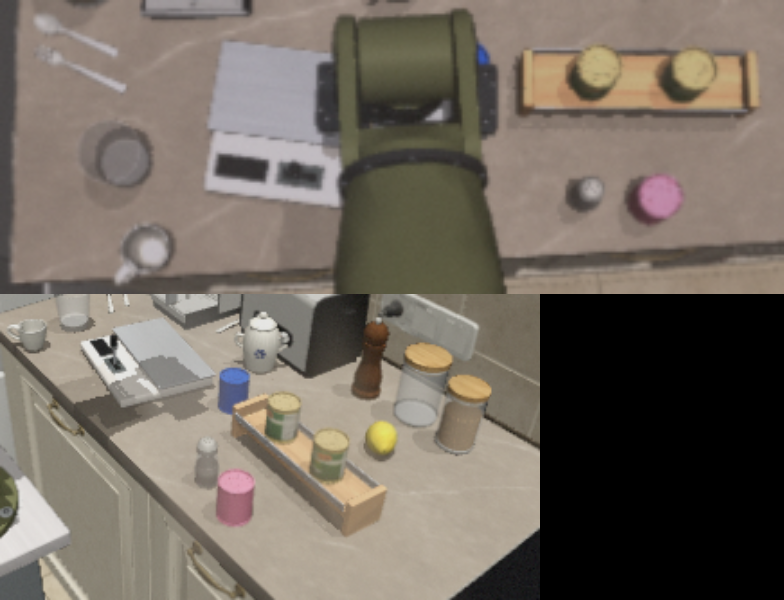

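The side view shows both tins upright on the deck between the rails, the lever upright, and the pan empty. The glass, cup, shaker, pink and blue cylinders are where they started. Hand in.

```bash
python3 -c "
from rig import *
print(hand_in())"
```

```text
the job is handed in; nothing more can be done
None
```

The job is done and handed in at about 36 s of the 210 s allowed. `hand_in` gives no verdict.

- **Zeroing:** I tilted the empty scale's lever left for about 1 s and let it spring back.
- **Weighing:** only two tins were there. I stood both on the pan, tilted the lever right for about 1 s and let it spring back.
- **Putting away:** I placed both tins on the shelf between the rails, each lowered until I felt it touch the deck.

**Last checks:** the final top and side pictures show both tins upright between the rails, the lever upright and the pan empty. The other things are where they started, though the arm partly hid the blue tin from above. The gripper was clear of everything.

**Not checked or off:**
- The lever angle had no direct reading. I judged it past the threshold from the wrist pictures, the 3–4 N push and the finger travel.
- The shelf tins' position was not re-measured, because the colour mask merged with the wood. One wrist-camera reading put the right-hand tin about 3 mm from where I set it down.
- One turn over the shelf first went the wrong way. I corrected it before lowering.

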